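# Hold a cork-capped block in the ratchet clamp

## Task

Stand the pale block with the cork ends upright on the clamp's bed with its cork ends facing the two jaws, let go of it, and then pump the violet trigger bar back and forth until the sprung pad has pushed the block against the fixed jaw and the gauge pointer is in the green. Finish while still holding the trigger there, because the clamp slips back when it is let go; never press on into the red, which dents the cork. Move the jaw only by the trigger, and leave the other blocks, the glue and the screwdriver where they are.

Things in the scene. Friction and masses are not known exactly. Their poses are not given: they have to be found in the camera images.
- cork_block_mid (a point): Centre (half-way up) of the loose pale cream block with brown cork caps on its two ends: 40 (its x) x 60 (its y, cork to cork) x 50 mm high, about 0.1 kg, standing upright, z up. Hold it by its two long sides, 40 mm apart. Its cork ends dent under more than about 14 N.
- walnut_block_mid (a point): Centre of the loose dark walnut block of the same size, not to be moved.
- blue_block_mid (a point): Centre of the loose blue block with black ends, same size, not to be moved.
- clamp: Ratchet clamp on a plywood board 110 (x) x 375 (y) x 12 mm, fixed on the table; origin under the board's middle, z up. The jaw moves along its y axis, to +y. Trigger at the -y end, bed at the +y end. White cheeks 131 mm high stand beside the trigger's pivot, a black fixed grip (164 mm high) behind the trigger at y -147 to -169 mm.
- bed_mid (a point): Top of the aluminium bed, under the middle of the block's place, at x 0, y 110, z 20 mm in the clamp's frame, with the clamp's axes. The bed is 70 mm wide (x), 20 mm above the table, without side walls. The block stands here with its y along the clamp's y (either way round).
- anvil: The white fixed jaw of the clamp, 60 mm wide and 85 mm high. Its frame is the clamp's; its clamping face is the plane y = 160 mm there.
- pad_face (a point): Middle of the front face of the grey sprung pad (44 mm wide, z 27 to 73 mm over the table) that pushes the block, in the clamp's axes; at y = 35 mm + jaw - pad in the clamp's frame.
- jaw (a joint): Travel of the jaw and its toothed bar towards the fixed jaw, m: 0 fully back, at most 0.100. Starts at 0 to 0.025 (pad 125 to 100 mm from the fixed jaw); block touched on both ends at 0.065. Some 3 N of friction holds it; under more load it slips back when the trigger is let go.
- pad (a joint): How far the pad's spring is pressed in, m: 0 out, 0.020 at its stop; 1 N per mm. A gauge on top of the jaw shows it by a black pointer: white below 4 mm, green 4 to 13 mm (4 to 13 N), red above.
- trigger (a joint): Angle of the trigger lever, rad: 0 released, 0.45 fully pulled; a light spring returns it. Its pawl pushes the jaw's bar (8 mm teeth) on the pull and rides back over the teeth on the return. A full pull (0.5 s or slower) and full return move the jaw about 16 mm, often less the first time; once the pawl bites, 45 mm of jaw per rad.
- trigger_bar (a point): Centre of the violet round cross-bar on top of the trigger: 16 mm thick, 64 mm long (clamp's x), on a lever 5 mm thick. Pulling moves it 31 mm towards the clamp's -y (to the fixed grip, away from the jaws), its height changing by 2 mm at most. Pinch it from above across the bar, or push it from its +y side; it takes 3 to 14 N.
- glue: White glue bottle with an orange cap, 130 mm tall, 52 mm across, standing, not to be moved; origin under its middle.
- driver: Screwdriver with a green handle, lying, not to be moved.
- trigger_pivot (a point): Pivot of the trigger lever, at x 0, y -85, z 115 mm in the clamp's frame. The centre of the cross-bar is 70 mm above it on the lever, which leans 0.225 rad towards +y when released and 0.225 rad towards -y when fully pulled.
Not all that is in view belongs to the job. What is meant by the part that bears cork_block_mid is not pink, turquoise or yellow, and is the larger of those in its own colour.

How it is judged:
On the way, in this order (a step that is already met when the one before it is completed fails the run):
1. the cork block stands upright and lengthwise on the bed between the jaws, let go (x of cork_block_mid in the frame of bed_mid between -0.018 and 0.018 m and z of cork_block_mid in the frame of bed_mid between 0.019 and 0.031 m and y of cork_block_mid in the frame of bed_mid between -0.05 and 0.03 m and angle between cork_block_mid's own z axis and vertical below 0.12 rad and angle between the y axis of cork_block_mid and the y axis of bed_mid, either way round below 0.25 rad and contact force between each of the fingers, the arm and cork_block below 0.2 N and contact force between pad and cork_block below 1 N), for 0.2 s.
2. the trigger, worked by the robot, presses the pad against the block (contact force between pad and cork_block above 1.5 N and contact force between the fingers and trigger above 0.5 N), for 0.05 s.
At the end, for the whole second after the job is handed in: Robot still pulls the trigger (contact over 1 N, over 0.03 rad); pad presses the block with 3.5-13.5 N, block presses the fixed jaw with over 2 N; block upright and lengthwise (0.12 rad) on the bed within 18 mm of its middle line, at rest, untouched by the robot (x of cork_block_mid in the frame of bed_mid between -0.018 and 0.018 m and z of cork_block_mid in the frame of bed_mid between 0.019 and 0.031 m and y of cork_block_mid in the frame of bed_mid between -0.05 and 0.03 m and angle between cork_block_mid's own z axis and vertical below 0.12 rad and angle between the y axis of cork_block_mid and the y axis of bed_mid, either way round below 0.12 rad and contact force between each of the fingers, the arm and cork_block below 0.2 N and contact force between pad and cork_block between 3.5 and 13.5 N and contact force between anvil and cork_block above 2 N and contact force between the fingers and trigger above 1 N and value of joint trigger above 0.03 rad and linear speed of cork_block below 0.02 m/s); the arm keeps its last pose, push and grip.
It fails at once if the cork is dented: pad presses the block with over 15 N (contact force between pad and cork_block above 15 N).
It fails at once if the jaw or its pad is pushed by the robot itself (over 2 N) (contact force between any of the fingers, the arm and jaw above 2 N or contact force between any of the fingers, the arm and pad above 2 N).
It fails at once if another block, the glue or the screwdriver is moved by over 25 mm (distance of any of walnut_block_mid, blue_block_mid, glue, driver from where it was at the start of the episode above 0.025 m).
It also fails if it takes over 72 s, if anything falls off the work surface, if the arm or the gripper's body presses on something with over 40 N, if the wrist force passes 120 N, or if a joint passes its speed limit or range.

## Robot

A 6-joint arm with a two-finger parallel gripper is mounted at the origin on the work surface. World frame = base frame: x ahead of the robot, y to its left, z up, the work surface at z = 0. Lengths are in m, angles in rad, forces in N, time in s.
With the tool pointing down it reaches from about 0.25 to 0.725 m from the base axis. Payload 4 kg.
Tool frame: the origin (TCP) lies on the centre line of the jaws, within the pads' length; the fingertips stand 17 mm ahead of it and the grasp point (between the pads) lies 2 mm behind it; z points along the fingers, x is the direction in which the jaws open and shut, and the axes are right-handed (so a half turn about z gives the same grasp; the last joint's range is limited). The gripper opens to 85 mm and grips with 20 to 120 N. Pads are 22 mm wide; open, the fingers measure 114 mm over their backs; the gripper's body (76 mm by 85 mm) begins 54 mm behind the grasp point. The pads swing forward as they close: fully open they stand 13 mm farther back than shut.
Start: joints at [-1.118, 0.241, 0.005, 1.335, 0, 1.571], TCP at [0.219, -0.45, 0.22] pointing down, gripper open.
Joint ranges: [-2.72, 2.72], [-1.05, 1.87], [-1.09, 1.28], [-1.99, 2.15], [-1.42, 1.44], [-3.14, 3.14]. Speed limits (rad/s): [2.79, 2.79, 3.14, 3.14, 3.14, 3.14].

## Interface

Orientations are given as a unit quaternion [x, y, z, w].
In Python, from workcell import bot gives the robot as it stands.
- The arm moves only by the tool jog_arm, never from a script. Its arguments are lists of equal length, an entry for each row: "jaw": the closure, from 0 (fully open) to 1 (shut); "linear": the shift along the tool's x, y, z in m, a list of three; "delta_rot": the turn, a rotation vector about the tool's x, y, z in degrees, a list of three. A call has exactly 8 rows; each row is the pose to reach, as a shift and turn from the pose commanded when the call began, along the tool's axes at that moment; what a row does not reach only later rows make up. A row lasts 1/12 s, in which the tool goes at most 41.7 mm and 7.16 degrees, less where a joint would pass 70% of its speed; a pose out of reach is approached as far as the arm can. A call with a gripper value outside its range is refused whole. The fingers move at their own pace and stop on an object; the grip force is fixed at half the most. Time passes only in rows, so rows that repeat a pose let the fingers close, or fill a call up. It gives the time, the measured TCP pose, the force and the opening at its end, in the units of the state.
- bot.get_obs(): the state, without advancing time (a new reading comes with each control period).
- bot.camera(name): name is "scene" or "top" or "wrist"; returns (picture, depth): 480x640x3 uint8, red, green, blue; 480x640 float32, m along the optical axis (not along the pixel's ray), 0 where there is no reading.
- bot.calibration(name): a dict with "fovy" (degrees; the focal length in pixels is half the picture's height over the tangent of half this angle, whatever the lens; pixels are square), "cx", "cy" (the principal point, pixels), "origin" and "orientation" of the camera in the world. Camera axes: x right, y down, z forward; pixel columns grow to the right and rows downward; lengths in m; the calibration is good to about 2 mm. A picture is of the moment at which its call begins: read the wrist's pose just before it. calibration takes no time and is no camera call; for the wrist camera it gives the pose at the moment of the call.
- bot.job_done(): hands the job in, once; it reports no verdict.
The state is a dict: "clock": time; "joint_pos": joint angles; "joint_vel": joint speeds; "tau": joint torques, N m; "eef_pos": TCP position; "tool_rot": TCP orientation; "ft_force": force on the tool from outside, world axes, zero at the start; "ft_torque": the same for the moment, N m; "grip_width": finger opening in m.
Only numpy, scipy, OpenCV 4.12 (cv2) and the standard library are available. Lean on these libraries where they do the work, as an engineer would, in place of code of your own. Each camera call takes 0.05 s, during which the arm holds its last target.

## Working session

There is one attempt and no reset: what is moved stays moved. The work goes in short steps, Python scripts to look and compute and a tool call to move; the robot and the scene stay as the last step left them, time stands still between calls to the robot, and variables do not carry over. Pictures are saved under pics/ and viewed, and the job is handed in when it is done.

Besides the shell and the picture viewer there is one more tool, called after "Request:" by a JSON object that holds its "name" and its "arguments", one argument or row to a line. jog_arm: Moves the arm, as the interface text tells. Its arguments: {"type":"object","properties":{"jaw":{"type":"array","items":{"type":"number"}},"linear":{"type":"array","items":{"type":"array","items":{"type":"number"}}},"delta_rot":{"type":"array","items":{"type":"array","items":{"type":"number"}}}},"required":["jaw","linear","delta_rot"]}

```bash
mkdir -p pics
cat > h.py <<'E'
import numpy as np,cv2
from scipy.spatial.transform import Rotation as R
from workcell import bot
def shot(n,f):
    c=bot.calibration(n); im,d=bot.camera(n)
    cv2.imwrite(f'pics/{f}.png',im[:,:,::-1]); np.savez(f'pics/{f}.npz',im=im,d=d,fovy=c['fovy'],cx=c['cx'],cy=c['cy'],o=c['origin'],q=c['orientation'])
def ld(f): return np.load(f'pics/{f}.npz')
def ray(s,u,v):
    f=240/np.tan(np.radians(float(s['fovy']))/2)
    return R.from_quat(s['q']).apply([(u-float(s['cx']))/f,(v-float(s['cy']))/f,1])
def px(s,u,v):
    return s['o']+ray(s,u,v)*s['d'][int(round(v)),int(round(u))]
def atz(s,u,v,z):
    r=ray(s,u,v); return s['o']+r*(z-s['o'][2])/r[2]
def proj(s,p):
    f=240/np.tan(np.radians(float(s['fovy']))/2)
    c=R.from_quat(s['q']).inv().apply(np.array(p)-s['o']); return c[:2]/c[2]*f+[float(s['cx']),float(s['cy'])]
def crop(f,u0,v0,u1,v1,k,o):
    im=cv2.imread(f'pics/{f}.png')[v0:v1,u0:u1]; cv2.imwrite(f'pics/{o}.png',cv2.resize(im,None,fx=k,fy=k,interpolation=cv2.INTER_CUBIC))
def st():
    o=bot.get_obs()
    for k in ('clock','joint_pos','eef_pos','tool_rot','ft_force','grip_width'): print(k,np.round(o[k],4))
    print(R.from_quat(o['tool_rot']).as_matrix().round(3))
E
python3 - <<'E'
from h import *
st()
for n in('scene','top','wrist'):
    shot(n,n+'0'); c=bot.calibration(n); print(n,c)
E
```

```text
clock 0.0
joint_pos [-1.118   0.2414  0.0037  1.3352 -0.      1.5708]
eef_pos [ 0.2184 -0.449   0.2186]
tool_rot [ 8.478e-01 -5.304e-01 -9.000e-04 -5.000e-04]
ft_force [ 0.5089 -1.0641  0.1704]
grip_width 0.0852
[[ 0.437 -0.899 -0.001]
 [-0.899 -0.437  0.002]
 [-0.002  0.    -1.   ]]
scene {'fovy': 50.096709876327736, 'cx': 317.1429515416429, 'cy': 242.44176798026163, 'origin': array([1.32232944, 0.51087081, 0.74674826]), 'orientation': array([ 0.44844577,  0.77163009, -0.38900667, -0.22837952])}
top {'fovy': 57.94865479801051, 'cx': 312.94589023394667, 'cy': 233.23579247832816, 'origin': array([0.52059627, 0.09578461, 1.03675247]), 'orientation': array([-0.70081481,  0.71239057, -0.01893099,  0.03162116])}
wrist {'fovy': 66.2688772386785, 'cx': 321.35251497318666, 'cy': 240.72960966599067, 'origin': array([ 0.27921985, -0.4199598 ,  0.3734237 ]), 'orientation': array([ 0.84033734, -0.52533792, -0.07155705,  0.11283979])}
```

View pics/scene0.png

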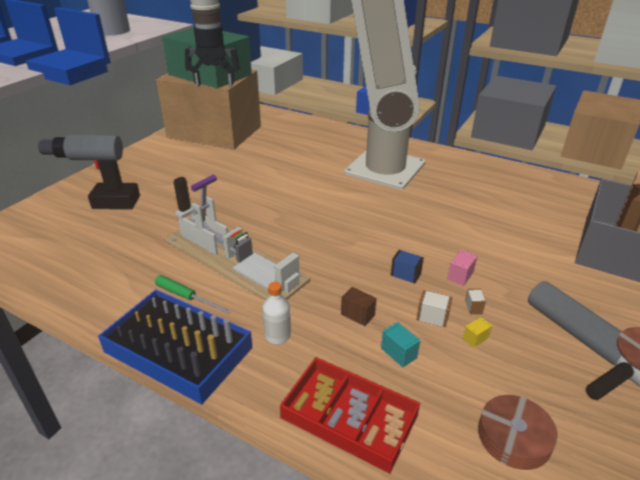

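View pics/top0.png

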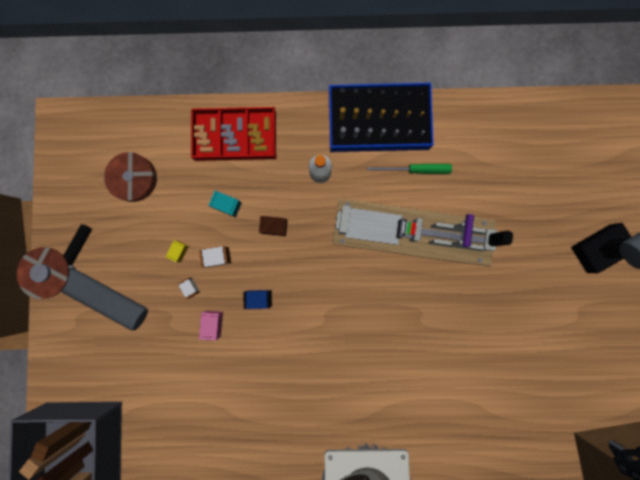

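View pics/wrist0.png

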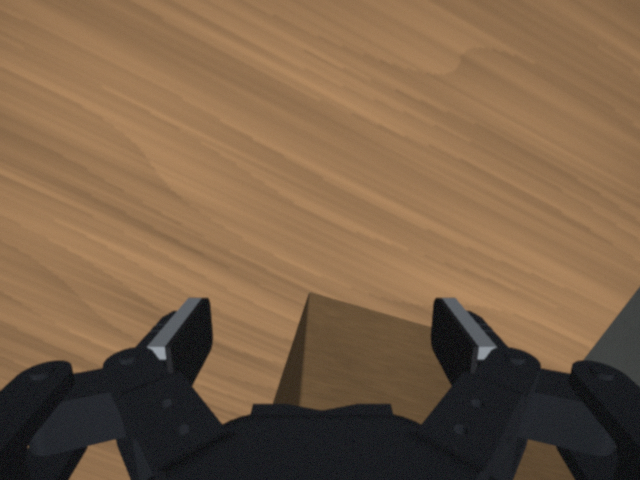

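The scene and top views show two pale candidates: the large one at top (215,257) / scene (434,308), and a small one at top (188,288) / scene (475,301). The other blocks are pink, turquoise, yellow, walnut and blue. I'll look closer.

Run:
```python
from h import *
crop('top0',150,190,300,350,5,'tb'); crop('top0',320,190,520,275,4,'tc'); crop('scene0',330,230,510,370,4,'sb'); crop('scene0',160,165,320,305,5,'sc')
```

```text
(no output)
```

View pics/tb.png

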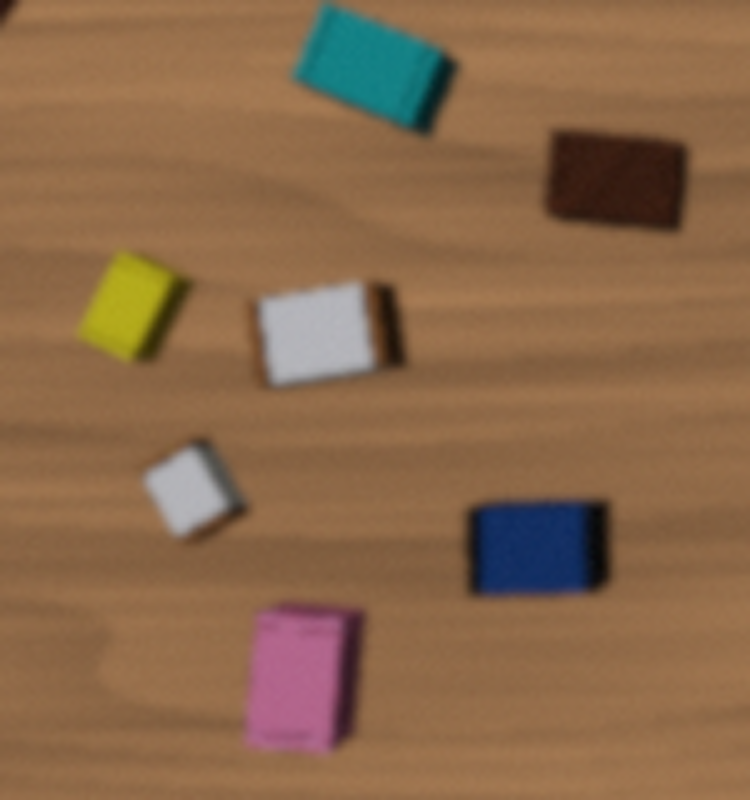

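View pics/tc.png

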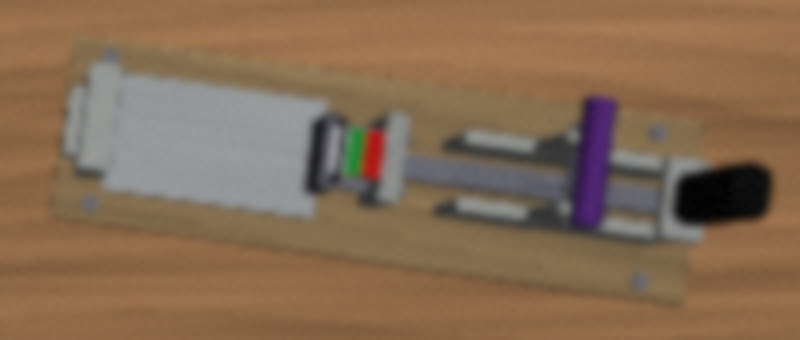

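View pics/sb.png

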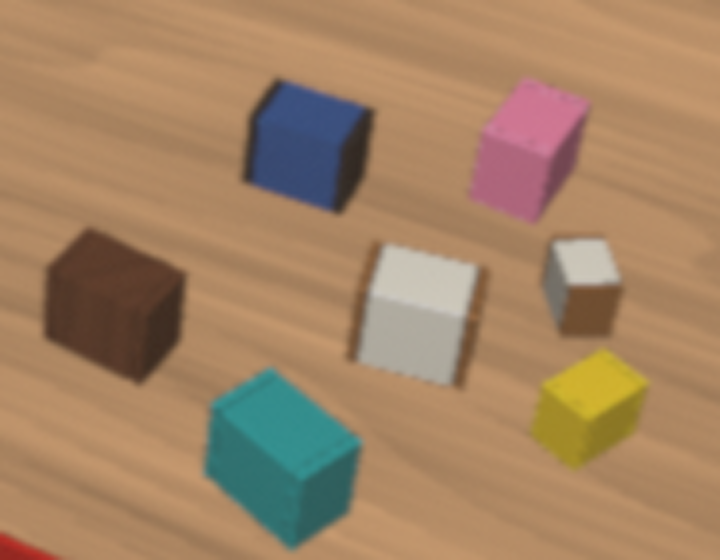

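View pics/sc.png

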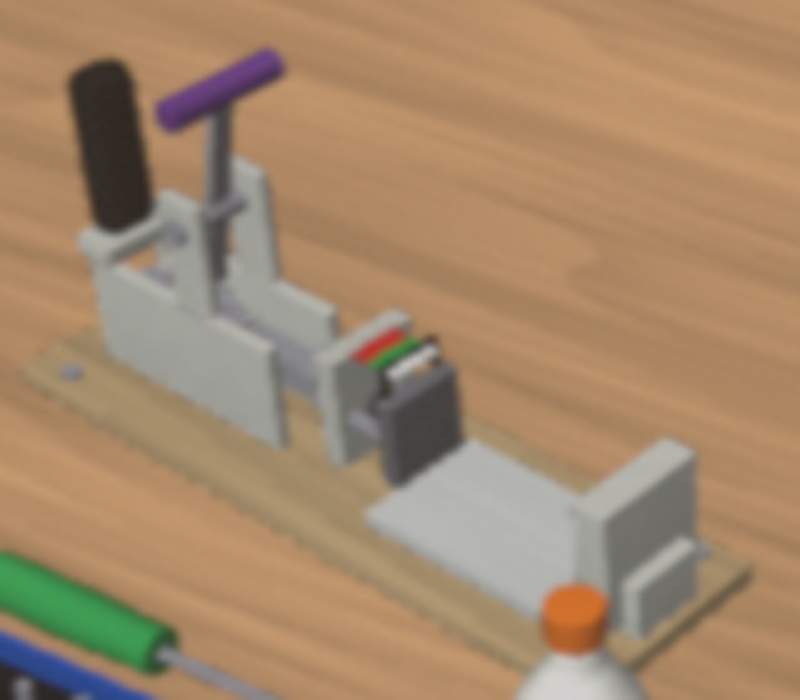

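The large cream block with brown caps at top (215,257) is the match. The small pale one is the decoy. Next I'll measure both the block and the clamp.

Run:
```python
from h import *
s=ld('top0'); t=ld('scene0')
def cloud(s,u0,v0,u1,v1):
    f=240/np.tan(np.radians(float(s['fovy']))/2)
    v,u=np.mgrid[v0:v1,u0:u1]; d=s['d'][v0:v1,u0:u1]
    c=np.stack([(u-float(s['cx']))/f*d,(v-float(s['cy']))/f*d,d],-1).reshape(-1,3)
    return R.from_quat(s['q']).apply(c[c[:,2]>0])+s['o']
print('board corners')
P=[]
for a,b in[(75,38),(52,215),(683,303),(706,122)]:
    u,v=a/4+320,b/4+190; p=atz(s,u,v,.012); P.append(p[:2]); print(p.round(4), px(s,u,v).round(4))
P=np.array(P); ctr=P.mean(0); ydir=(P[0]+P[1]-P[2]-P[3]); yaw=np.arctan2(ydir[1],ydir[0])
print('ctr',ctr,'len',np.linalg.norm(ydir)/2,'w',np.linalg.norm(P[0]-P[1]),np.linalg.norm(P[3]-P[2]),'ydir deg',np.degrees(yaw))
print('scene corners')
for a,b in [(25,365),(750,570)]:
    u,v=a/5+160,b/5+165; print(atz(t,u,v,.012).round(4), px(t,u,v).round(4))
for nm,s_,box in (('top',s,(192,238,236,276)),('scene',t,(412,285,456,330))):
    c=cloud(s_,*box); print(nm, 'zmax',np.percentile(c[:,2],[50,90,98]))
    for lo,hi in((.04,.06),):
        k=c[(c[:,2]>lo)&(c[:,2]<hi)]
        r=cv2.minAreaRect((k[:,:2]*1000).astype(np.float32)); print(r,len(k),np.median(k[:,2]))
for n,(u,v) in dict(violet=(468,230.5)).items(): print(n,px(s,u,v))
for u,v in [(193,193),(216,177),(204,185)]: print(px(t,u,v))
```

```text
board corners
[0.6736 0.0509 0.012 ] [0.6736 0.0509 0.0125]
[0.5684 0.0666 0.012 ] [0.5685 0.0665 0.0097]
[ 0.5108 -0.3013  0.012 ] [ 0.5107 -0.3066 -0.0017]
[ 0.6169 -0.3195  0.012 ] [ 6.180e-01 -3.242e-01  5.000e-04]
ctr [ 0.59243006 -0.12584643] len 0.37357514229708044 w 0.10637779919728163 0.10764236602946864 ydir deg 81.19179760077921
scene corners
[ 0.622  -0.3097  0.012 ] [ 0.6222 -0.3095  0.0122]
[0.5791 0.0741 0.012 ] [0.5755 0.072  0.0084]
top zmax [0.0003696  0.04945712 0.05146767]
((541.8429565429688, 343.8093566894531), (39.914093017578125, 60.572479248046875), 8.819735527038574) 468 0.048714000721374384
scene zmax [0.00129791 0.04897202 0.05067233]
((545.6897583007812, 345.2808837890625), (44.074581146240234, 60.096248626708984), 7.716494083404541) 504 0.04854922416217505
violet [ 0.58168616 -0.19198903  0.1884079 ]
[ 0.40699843 -0.40821892 -0.00162214]
[ 0.55517912 -0.18148796  0.18415608]
[ 0.58991628 -0.18772264  0.17926162]
```

```bash
cat >> h.py <<'E'
def rel(pos,yawdeg):
    """shift and turn (tool axes) to reach TCP pos with tool down, tool x at yaw"""
    o=bot.get_obs(); A=R.from_quat(o['tool_rot']); y=np.radians(yawdeg)
    B=R.from_matrix(np.array([[np.cos(y),np.sin(y),0],[np.sin(y),-np.cos(y),0],[0,0,-1]]).T.reshape(3,3).T) if 0 else R.from_matrix(np.column_stack([[np.cos(y),np.sin(y),0],[np.sin(y),-np.cos(y),0],[0,0,-1]]))
    print('lin mm',(A.inv().apply(np.array(pos)-o['eef_pos'])*1000).round(1),'rot',np.degrees((A.inv()*B).as_rotvec()).round(2))
E
python3 - <<'E'
from h import *
rel([.5,.344,.25],8.8)
E
```

```text
lin mm [-590.1 -600.1  -30.2] rot [-6.000e-02  8.000e-02 -7.286e+01]
```

Request:
{"name": "jog_arm", "arguments": {
  "jaw": [0, 0, 0, 0, 0, 0, 0, 0],
  "linear": [
    [-0.025, -0.025, -0.004],
    [-0.05, -0.05, -0.008],
    [-0.075, -0.075, -0.012],
    [-0.1, -0.1, -0.016],
    [-0.125, -0.125, -0.02],
    [-0.15, -0.15, -0.024],
    [-0.175, -0.175, -0.027],
    [-0.2, -0.2, -0.03]
  ],
  "delta_rot": [
    [0, 0, -3],
    [0, 0, -6],
    [0, 0, -9],
    [0, 0, -12],
    [0, 0, -15],
    [0, 0, -18],
    [0, 0, -21],
    [0, 0, -24]
  ]
}}

```text
clock: 0.82
eef_pos: [0.3111, -0.1806, 0.2496]
tool_rot: [0.94, -0.342, 0.0, -0.0]
ft_force: [1.3, 0.6, -0.6]
grip_width: 0.0853
```

Run:
```python
from h import *
st(); rel([.5,.344,.25],8.8)
```

```text
clock 0.8167
joint_pos [-5.2620e-01 -5.2900e-02 -2.4530e-01  1.3782e+00  1.0000e-04  1.7418e+00]
eef_pos [ 0.3111 -0.1806  0.2496]
tool_rot [ 9.398e-01 -3.416e-01  1.000e-04 -0.000e+00]
ft_force [ 1.259   0.6124 -0.6467]
grip_width 0.0853
[[ 0.767 -0.642  0.   ]
 [-0.642 -0.767 -0.   ]
 [ 0.    -0.    -1.   ]]
lin mm [-1.920e+02 -5.235e+02 -4.000e-01] rot [-0.000e+00 -1.000e-02 -4.875e+01]
```

Request:
{"name": "jog_arm", "arguments": {
  "jaw": [0, 0, 0, 0, 0, 0, 0, 0],
  "linear": [
    [-0.012, -0.0325, 0],
    [-0.024, -0.065, 0],
    [-0.036, -0.0975, 0],
    [-0.048, -0.13, 0],
    [-0.06, -0.1625, 0],
    [-0.072, -0.195, 0],
    [-0.084, -0.2275, 0],
    [-0.096, -0.26, 0]
  ],
  "delta_rot": [
    [0, 0, -3],
    [0, 0, -6],
    [0, 0, -9],
    [0, 0, -12],
    [0, 0, -15],
    [0, 0, -18],
    [0, 0, -21],
    [0, 0, -24]
  ]
}}

```text
clock: 1.48
eef_pos: [0.4049, 0.0803, 0.2494]
tool_rot: [0.99, -0.138, -0.0, 0.0]
ft_force: [1.0, 0.1, 0.4]
grip_width: 0.0855
```

Run:
```python
from h import *
rel([.5,.344,.25],8.8)
shot('wrist','w1')
```

```text
lin mm [  19.3 -279.6   -0.6] rot [ 1.000e-02  0.000e+00 -2.468e+01]
```

View pics/w1.png

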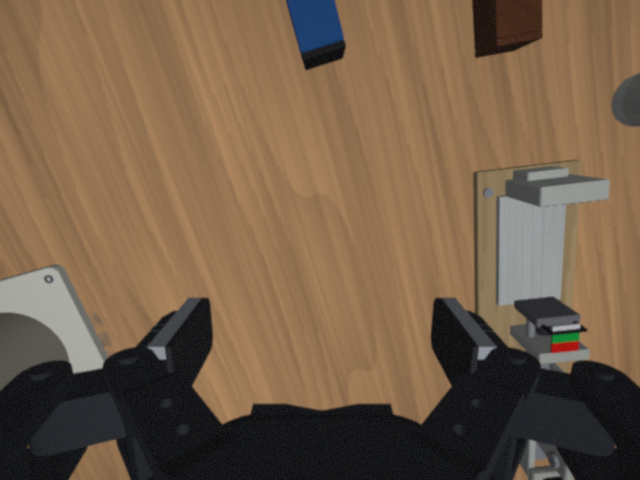

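The wrist view shows the clamp's bed at (530,250), the gauge at (563,340), the anvil at (555,188), and the blue and walnut blocks at the top edge. Continuing to the cream block.

Request:
{"name": "jog_arm", "arguments": {
  "jaw": [0, 0, 0, 0, 0, 0, 0, 0],
  "linear": [
    [0.006, -0.024, 0],
    [0.012, -0.048, 0],
    [0.018, -0.072, 0],
    [0.024, -0.096, 0],
    [0.03, -0.12, 0],
    [0.036, -0.144, 0],
    [0.042, -0.168, 0],
    [0.042, -0.17, 0]
  ],
  "delta_rot": [
    [0, 0, -3.5],
    [0, 0, -7],
    [0, 0, -10.5],
    [0, 0, -14],
    [0, 0, -17.5],
    [0, 0, -21],
    [0, 0, -24.7],
    [0, 0, -24.7]
  ]
}}

```text
clock: 2.2
eef_pos: [0.4938, 0.2331, 0.2482]
tool_rot: [0.997, 0.077, -0.0, -0.0]
ft_force: [0.2, 0.2, -0.4]
grip_width: 0.0856
```

Run:
```python
from h import *
st()
shot('wrist','w2')
```

```text
clock 2.2
joint_pos [4.4060e-01 3.2370e-01 1.9200e-01 1.4389e+00 9.0000e-04 1.8563e+00]
eef_pos [0.4938 0.2331 0.2482]
tool_rot [ 9.97e-01  7.75e-02 -1.00e-04 -5.00e-04]
ft_force [ 0.2462  0.2363 -0.4377]
grip_width 0.0856
[[ 0.988  0.154 -0.   ]
 [ 0.154 -0.988  0.001]
 [-0.    -0.001 -1.   ]]
```

View pics/w2.png

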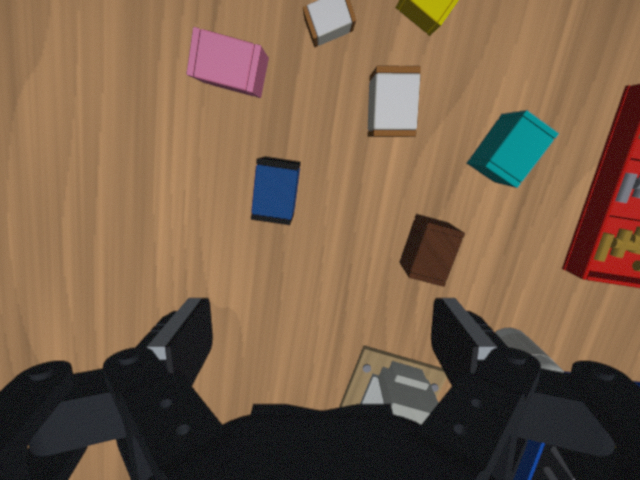

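Here the cream block with both cork caps is at (395,100), turned about square to the tool. The pale decoy is at (330,20), the blue block at (276,190) and the walnut at (432,250).

Run:
```python
from h import *
s=ld('w2')
crop('w2',350,50,440,150,6,'c2'); crop('w1',440,130,640,480,2,'c1')
for p in[(395,100)]: print(px(s,*p), atz(s,*p,.05), px(ld('top0'),215,257))
```

```text
[0.54401246 0.3439891  0.05005853] [0.54402248 0.34399649 0.05      ] [0.54088751 0.33798236 0.04789129]
```

View pics/c2.png

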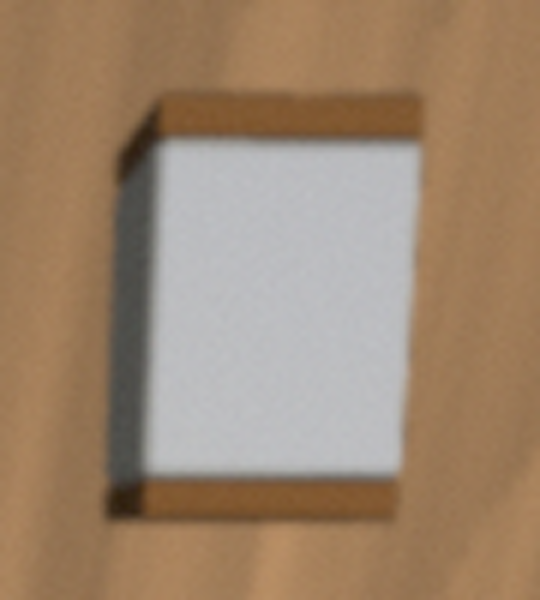

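View pics/c1.png

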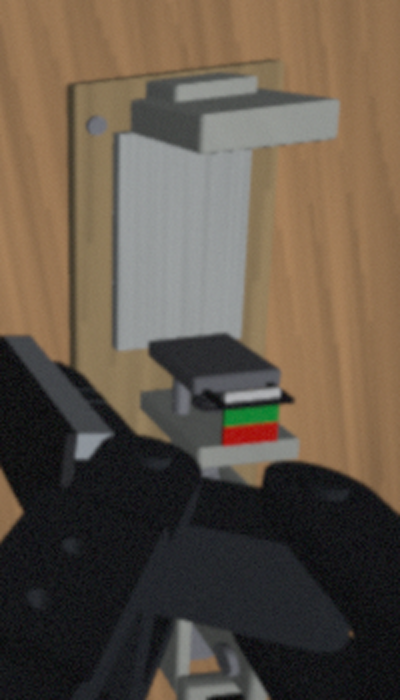

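Run:
```python
from h import *
s=ld('w2')
# block top corners
P=np.array([atz(s,350+a/6,50+b/6,.05)[:2] for a,b in[(158,95),(422,97),(397,520),(142,518)]])
print(P.round(4),P.mean(0)); 
d=(P[0]+P[1]-P[2]-P[3])/2; print('len',np.linalg.norm(d),'ydir',np.degrees(np.arctan2(d[1],d[0])), 'w',np.linalg.norm(P[0]-P[1]))
rel([P.mean(0)[0],P.mean(0)[1],.12],np.degrees(np.arctan2(d[1],d[0]))-90)
s=ld('w1')
# clamp in w1: anvil top front edge (z .085), bed edges (z=.02)
def q(a,b): return 440+a/2,130+b/2
print('depths'); 
for n,(a,b,z) in dict(boardTL=(70,86,.012),boardTR=(282,60,.012),bedTL=(120,135,.02),bedBL=(116,350,.02),bedBR=(240,336,.02),anvTL=(133,102,.085),anvTR=(338,98,.085),anvFL=(202,113,.085),anvFRtop=(338,105,.085), padtop=(260,368,.073),padTL=(150,345,.073),padTR=(237,334,.073)).items():
    u,v=q(a,b); print(n,atz(s,u,v,z).round(4),px(s,u,v).round(4))
```

```text
[[0.5219 0.3691]
 [0.5603 0.3748]
 [0.5699 0.3159]
 [0.5311 0.3101]] [0.54580395 0.34248537]
len 0.059731791979596806 ydir 99.04882336696852 w 0.03876832861184453
lin mm [  69.4 -101.4  128.1] rot [ 0.01  0.08 -0.31]
depths
boardTL [0.57   0.0681 0.012 ] [0.5722 0.067  0.0061]
boardTR [0.6786 0.0512 0.012 ] [0.6786 0.0512 0.012 ]
bedTL [0.588  0.0373 0.02  ] [0.5885 0.0371 0.019 ]
bedBL [ 0.5675 -0.0846  0.02  ] [ 0.5703 -0.0891  0.0124]
bedBR [ 0.6363 -0.0952  0.02  ] [ 0.6363 -0.0952  0.0201]
anvTL [0.5677 0.0683 0.085 ] [0.5955 0.0535 0.0235]
anvTR [0.6528 0.0459 0.085 ] [7.138e-01 1.950e-02 2.000e-04]
anvFL [0.5957 0.0554 0.085 ] [0.5975 0.0545 0.0817]
anvFRtop [0.6526 0.0428 0.085 ] [0.6521 0.043  0.0857]
padtop [ 0.6146 -0.0821  0.073 ] [ 0.6161 -0.0839  0.0704]
padTL [ 0.564  -0.0548  0.073 ] [ 0.5818 -0.0801  0.0311]
padTR [ 0.6057 -0.0606  0.073 ] [ 0.6341 -0.0927  0.0213]
```

Request:
{"name": "jog_arm", "arguments": {
  "jaw": [0, 0, 0, 0, 0, 0, 0, 0],
  "linear": [
    [0.012, -0.017, 0.02],
    [0.024, -0.034, 0.04],
    [0.036, -0.051, 0.06],
    [0.048, -0.068, 0.08],
    [0.06, -0.085, 0.1],
    [0.0694, -0.1015, 0.118],
    [0.0694, -0.1015, 0.128],
    [0.0694, -0.1015, 0.128]
  ],
  "delta_rot": [
    [0, 0, 0],
    [0, 0, 0],
    [0, 0, 0],
    [0, 0, 0],
    [0, 0, 0],
    [0, 0, -0.3],
    [0, 0, -0.3],
    [0, 0, -0.3]
  ]
}}

```text
clock: 2.92
eef_pos: [0.5436, 0.3394, 0.1178]
tool_rot: [0.997, 0.078, -0.003, 0.002]
ft_force: [-0.4, 0.0, -1.0]
grip_width: 0.0853
```

Run:
```python
from h import *
st(); rel([.5456,.343,.03],9)
shot('wrist','w3')
```

```text
clock 2.9167
joint_pos [ 5.5840e-01  5.8110e-01  2.5290e-01  1.2500e+00 -4.0000e-04  1.9734e+00]
eef_pos [0.5436 0.3394 0.1178]
tool_rot [ 0.997   0.0778 -0.0032  0.0019]
ft_force [-0.356   0.034  -0.9701]
grip_width 0.0853
[[ 0.988  0.155 -0.006]
 [ 0.155 -0.988 -0.004]
 [-0.007  0.003 -1.   ]]
lin mm [ 3.2 -3.5 87.8] rot [ 0.19  0.38 -0.07]
```

View pics/w3.png

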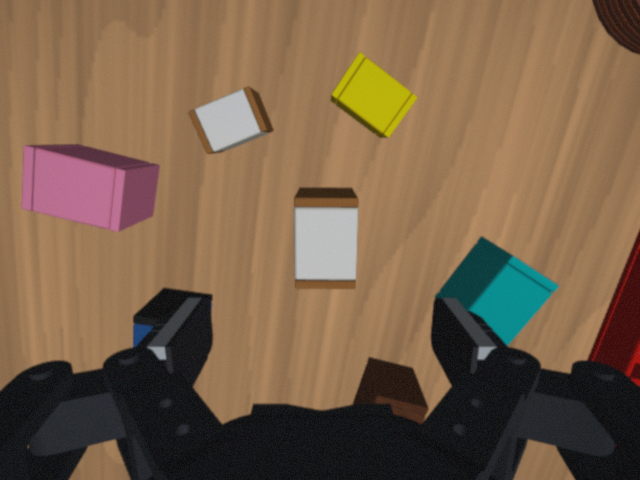

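The cream block at (326,245) sits midway between the fingers (192 and 452). I'll re-measure before descending.

Run:
```python
from h import *
s=ld('w3')
P=np.array([atz(s,a,b,.05)[:2] for a,b in[(294.5,197),(358,197),(356,288),(295,288)]])
print(P.round(4),P.mean(0), px(s,326,245)); d=(P[0]+P[1]-P[2]-P[3])/2; print('len',np.linalg.norm(d),'ydir',np.degrees(np.arctan2(d[1],d[0])), 'w',np.linalg.norm(P[0]-P[1]))
st();rel([*P.mean(0),.03],9)
```

```text
[[0.5222 0.3698]
 [0.5602 0.3758]
 [0.5698 0.3171]
 [0.5306 0.3109]] [0.54568196 0.34339181] [0.54594481 0.34242107 0.04865416]
len 0.05948774696254834 ydir 98.68055608296848 w 0.03855030410013489
clock 2.9667
joint_pos [ 5.5770e-01  5.7880e-01  2.5440e-01  1.2513e+00 -4.0000e-04  1.9733e+00]
eef_pos [0.5442 0.3393 0.1198]
tool_rot [ 0.997   0.0775 -0.0021  0.0013]
ft_force [-0.2976  0.3882  0.395 ]
grip_width 0.0857
[[ 0.988  0.155 -0.004]
 [ 0.155 -0.988 -0.003]
 [-0.004  0.002 -1.   ]]
lin mm [ 2.5 -4.  89.8] rot [ 0.13  0.25 -0.11]
```

Request:
{"name": "jog_arm", "arguments": {
  "jaw": [0, 0, 0, 0, 0, 0, 0, 0],
  "linear": [
    [0.0015, -0.004, 0.015],
    [0.0015, -0.004, 0.03],
    [0.0015, -0.004, 0.045],
    [0.0015, -0.004, 0.06],
    [0.0015, -0.004, 0.075],
    [0.0015, -0.004, 0.085],
    [0.0015, -0.004, 0.09],
    [0.0015, -0.004, 0.09]
  ],
  "delta_rot": [
    [0, 0, 0],
    [0, 0, 0],
    [0, 0, 0],
    [0, 0, 0],
    [0, 0, 0],
    [0, 0, 0],
    [0, 0, 0],
    [0, 0, 0]
  ]
}}

```text
clock: 3.63
eef_pos: [0.5462, 0.3442, 0.0314]
tool_rot: [0.997, 0.077, -0.0, 0.0]
ft_force: [-0.6, -0.4, -0.4]
grip_width: 0.0852
```

Request:
{"name": "jog_arm", "arguments": {
  "jaw": [1, 1, 1, 1, 1, 1, 1, 1],
  "linear": [
    [0, 0, 0],
    [0, 0, 0],
    [0, 0, 0],
    [0, 0, 0],
    [0, 0, 0],
    [0, 0, 0],
    [0, 0, 0],
    [0, 0, 0]
  ],
  "delta_rot": [
    [0, 0, 0],
    [0, 0, 0],
    [0, 0, 0],
    [0, 0, 0],
    [0, 0, 0],
    [0, 0, 0],
    [0, 0, 0],
    [0, 0, 0]
  ]
}}

```text
clock: 4.3
eef_pos: [0.547, 0.3456, 0.033]
tool_rot: [0.997, 0.078, 0.001, -0.0]
ft_force: [-1.7, -1.1, 6.3]
grip_width: 0.0376
```

Run:
```python
from h import *
st()
shot('wrist','w4')
```

```text
clock 4.3
joint_pos [5.6350e-01 6.5370e-01 1.4800e-01 1.0634e+00 1.0000e-04 1.9781e+00]
eef_pos [0.547  0.3456 0.033 ]
tool_rot [ 9.97e-01  7.80e-02  7.00e-04 -4.00e-04]
ft_force [-1.7261 -1.0684  6.2877]
grip_width 0.0376
[[ 0.988  0.156  0.001]
 [ 0.156 -0.988  0.001]
 [ 0.002 -0.001 -1.   ]]
```

View pics/w4.png

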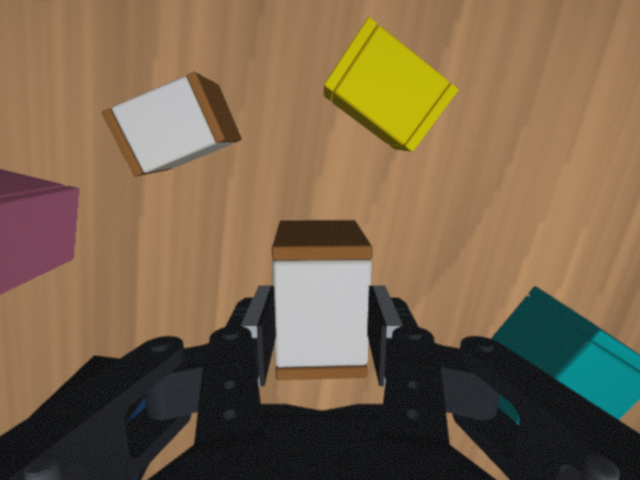

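The block is held between the pads at (321,310), opening 37.6 mm. Lifting.

Request:
{"name": "jog_arm", "arguments": {
  "jaw": [1, 1, 1, 1, 1, 1, 1, 1],
  "linear": [
    [0, 0, -0.01],
    [0, 0, -0.03],
    [0, 0, -0.055],
    [0, 0, -0.08],
    [0, 0, -0.105],
    [0, 0, -0.13],
    [0, 0, -0.15],
    [0, 0, -0.16]
  ],
  "delta_rot": [
    [0, 0, 0],
    [0, 0, 0],
    [0, 0, 0],
    [0, 0, 0],
    [0, 0, 0],
    [0, 0, 0],
    [0, 0, 0],
    [0, 0, 0]
  ]
}}

```text
clock: 5.02
eef_pos: [0.5476, 0.346, 0.1954]
tool_rot: [0.997, 0.078, 0.002, -0.001]
ft_force: [0.2, 0.2, -0.5]
grip_width: 0.0376
```

Run:
```python
from h import *
st(); rel([.612,-.017,.19],-8.8)
```

```text
clock 5.0167
joint_pos [ 0.5635  0.5487  0.4014  1.4184 -0.      1.9781]
eef_pos [0.5476 0.346  0.1954]
tool_rot [ 0.9969  0.078   0.0023 -0.0012]
ft_force [ 0.2314  0.1667 -0.4665]
grip_width 0.0376
[[ 0.988  0.156  0.004]
 [ 0.156 -0.988  0.003]
 [ 0.005 -0.002 -1.   ]]
lin mm [  7.1 368.6   4.7] rot [-0.16 -0.25 17.75]
```

Request:
{"name": "jog_arm", "arguments": {
  "jaw": [1, 1, 1, 1, 1, 1, 1, 1],
  "linear": [
    [0, 0.015, 0],
    [0, 0.035, 0],
    [0, 0.06, 0],
    [0, 0.085, 0],
    [0, 0.11, 0],
    [0, 0.135, 0],
    [0, 0.16, 0],
    [0, 0.185, 0]
  ],
  "delta_rot": [
    [0, 0, 1],
    [0, 0, 2],
    [0, 0, 3],
    [0, 0, 4],
    [0, 0, 5],
    [0, 0, 6],
    [0, 0, 7],
    [0, 0, 8]
  ]
}}

```text
clock: 5.68
eef_pos: [0.5743, 0.1603, 0.1898]
tool_rot: [1.0, 0.007, -0.001, 0.001]
ft_force: [-0.6, 0.1, -1.1]
grip_width: 0.0377
```

Run:
```python
from h import *
rel([.612,-.017,.19],-8.8)
```

```text
lin mm [ 3.500e+01  1.778e+02 -1.000e-01] rot [0.08 0.16 9.65]
```

Request:
{"name": "jog_arm", "arguments": {
  "jaw": [1, 1, 1, 1, 1, 1, 1, 1],
  "linear": [
    [0.005, 0.025, 0],
    [0.01, 0.052, 0],
    [0.015, 0.08, 0],
    [0.02, 0.105, 0],
    [0.025, 0.13, 0],
    [0.03, 0.155, 0],
    [0.035, 0.177, 0],
    [0.035, 0.177, 0]
  ],
  "delta_rot": [
    [0, 0, 1.3],
    [0, 0, 2.6],
    [0, 0, 4],
    [0, 0, 5.3],
    [0, 0, 6.6],
    [0, 0, 8],
    [0, 0, 9.5],
    [0, 0, 9.5]
  ]
}}

```text
clock: 6.35
eef_pos: [0.6127, -0.0191, 0.1896]
tool_rot: [0.997, -0.078, -0.001, 0.001]
ft_force: [0.9, -1.1, -1.1]
grip_width: 0.0375
```

Run:
```python
from h import *
st(); rel([.612,-.017,.19],-8.8)
shot('wrist','w5'); shot('scene','s5'); shot('top','t5'); st()
crop('s5',150,120,350,310,4,'s5c'); crop('t5',310,170,520,290,3,'t5c')
```

```text
clock 6.35
joint_pos [-0.0299  0.483   0.2796  1.3699 -0.0024  1.6971]
eef_pos [ 0.6127 -0.0191  0.1896]
tool_rot [ 0.9969 -0.078  -0.0012  0.0012]
ft_force [ 0.9353 -1.0623 -1.0974]
grip_width 0.0375
[[ 0.988 -0.156 -0.003]
 [-0.156 -0.988 -0.002]
 [-0.002  0.003 -1.   ]]
lin mm [-1.1 -2.  -0.4] rot [ 0.15  0.12 -0.15]
clock 6.5
joint_pos [-2.3800e-02  4.8170e-01  2.7880e-01  1.3706e+00  3.0000e-04  1.6974e+00]
eef_pos [ 0.6122 -0.0144  0.1902]
tool_rot [ 9.972e-01 -7.510e-02 -1.300e-03 -1.000e-04]
ft_force [ 0.2315  0.1936 -1.6854]
grip_width 0.0377
[[ 0.989 -0.15  -0.003]
 [-0.15  -0.989  0.   ]
 [-0.003  0.    -1.   ]]
```

View pics/w5.png

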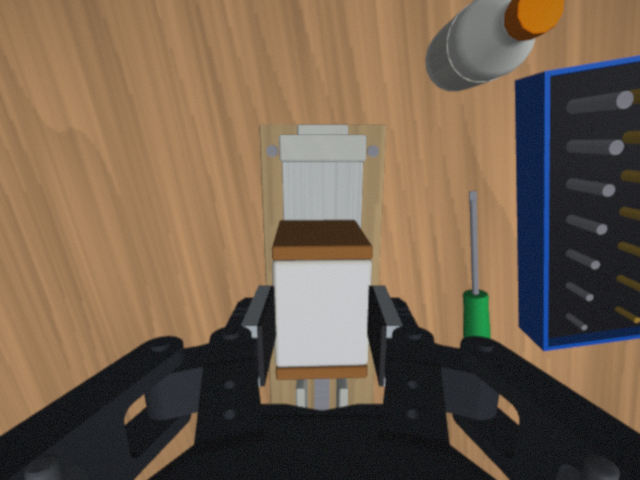

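View pics/s5c.png

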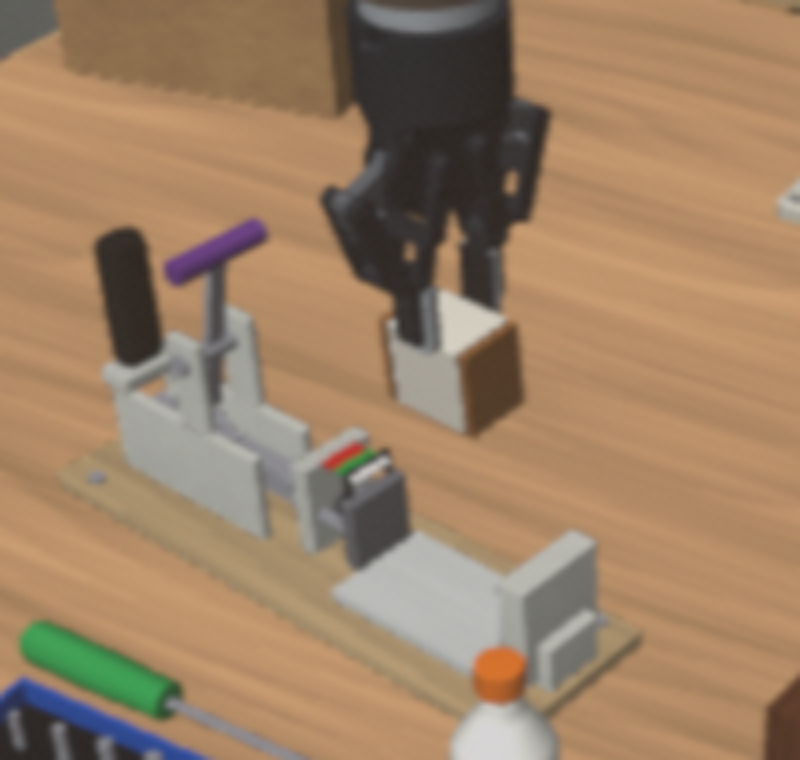

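The wrist view shows the block held above the bed, the anvil's top at (323,148), and the glue and screwdriver well clear.

Run:
```python
from h import *
crop('w5',250,115,400,395,2.1,'w5c')
s=ld('w5')
c=np.array([.5955,-.1256]);
def cl(p,yaw=-8.85):
    a=np.radians(yaw); d=p[:2]-c; return np.array([d@[np.cos(a),np.sin(a)],d@[-np.sin(a),np.cos(a)],p[2]])
for n,u,v,z in [('bTL',260,125,.012),('bTR',386,125,.012),('aFL',280,160,.085),('aFR',367,160,.085),('bedL',284,180,.02),('bedR',363,180,.02),('bedL2',283,215,.02),('bedR2',364,215,.02)]:
    p=atz(s,u,v,z); print(n,p.round(4),cl(p).round(4))
print('blk',[cl(atz(s,u,v,.19-.033+.05)).round(4) for u,v in[(273,259),(371,259),(367,377),(277,377)]])
o=bot.get_obs()['eef_pos'];print(cl(o))
```

```text
bTL [0.5727 0.0671 0.012 ] [-0.0521  0.1869  0.012 ]
bTR [0.68   0.0502 0.012 ] [0.0565 0.1867 0.012 ]
aFL [0.593  0.0381 0.085 ] [-0.0277  0.1614  0.085 ]
aFR [0.6522 0.0288 0.085 ] [0.0323 0.1613 0.085 ]
bedL [0.5856 0.0183 0.02  ] [-0.032   0.1407  0.02  ]
bedR [0.6538 0.0076 0.02  ] [0.0371 0.1406 0.02  ]
bedL2 [ 0.579  -0.0122  0.02  ] [-0.0337  0.1095  0.02  ]
bedR2 [ 0.6508 -0.0235  0.02  ] [0.0389 0.1094 0.02  ]
blk [array([-0.018,  0.13 ,  0.207]), array([0.0205, 0.13  , 0.207 ]), array([0.0206, 0.0765, 0.207 ]), array([-0.0182,  0.0765,  0.207 ])]
[-0.00055795  0.1124029   0.19017976]
```

View pics/w5c.png

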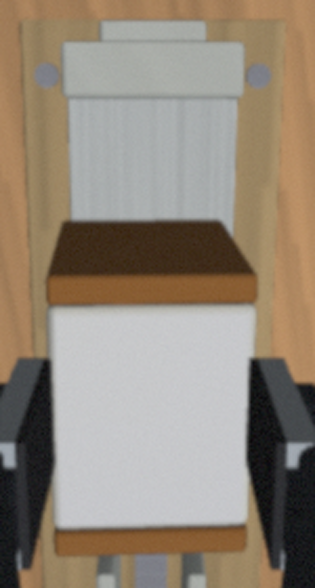

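Request:
{"name": "jog_arm", "arguments": {
  "jaw": [1, 1, 1, 1, 1, 1, 1, 1],
  "linear": [
    [0.001, 0, 0.015],
    [0.001, 0, 0.035],
    [0.001, 0, 0.055],
    [0.001, 0, 0.075],
    [0.001, 0, 0.095],
    [0.001, 0, 0.11],
    [0.001, 0, 0.12],
    [0.001, 0, 0.125]
  ],
  "delta_rot": [
    [0, 0, 0],
    [0, 0, 0],
    [0, 0, 0],
    [0, 0, 0],
    [0, 0, 0],
    [0, 0, 0],
    [0, 0, 0],
    [0, 0, 0]
  ]
}}

```text
clock: 7.17
eef_pos: [0.6125, -0.013, 0.0644]
tool_rot: [0.997, -0.074, -0.002, 0.0]
ft_force: [-0.4, -0.3, -1.4]
grip_width: 0.0375
```

Request:
{"name": "jog_arm", "arguments": {
  "jaw": [1, 1, 1, 1, 1, 1, 1, 1],
  "linear": [
    [0, 0, 0.002],
    [0, 0, 0.004],
    [0, 0, 0.006],
    [0, 0, 0.008],
    [0, 0, 0.01],
    [0, 0, 0.0115],
    [0, 0, 0.0115],
    [0, 0, 0.0115]
  ],
  "delta_rot": [
    [0, 0, 0],
    [0, 0, 0],
    [0, 0, 0],
    [0, 0, 0],
    [0, 0, 0],
    [0, 0, 0],
    [0, 0, 0],
    [0, 0, 0]
  ]
}}

```text
clock: 7.83
eef_pos: [0.6142, -0.0141, 0.0551]
tool_rot: [0.997, -0.075, 0.0, -0.0]
ft_force: [0.5, -0.4, -1.3]
grip_width: 0.0372
```

Run:
```python
from h import *
st()
shot('scene','s6')
crop('s6',150,120,350,310,4,'s6c')
shot('wrist','w6')
```

```text
clock 7.8333
joint_pos [-0.023   0.5749  0.0682  1.0641  0.      1.6973]
eef_pos [ 0.6142 -0.0141  0.0551]
tool_rot [ 0.9972 -0.0747  0.     -0.    ]
ft_force [ 0.539  -0.3569 -1.3472]
grip_width 0.0372
[[ 0.989 -0.149  0.   ]
 [-0.149 -0.989  0.   ]
 [ 0.    -0.    -1.   ]]
```

View pics/s6c.png

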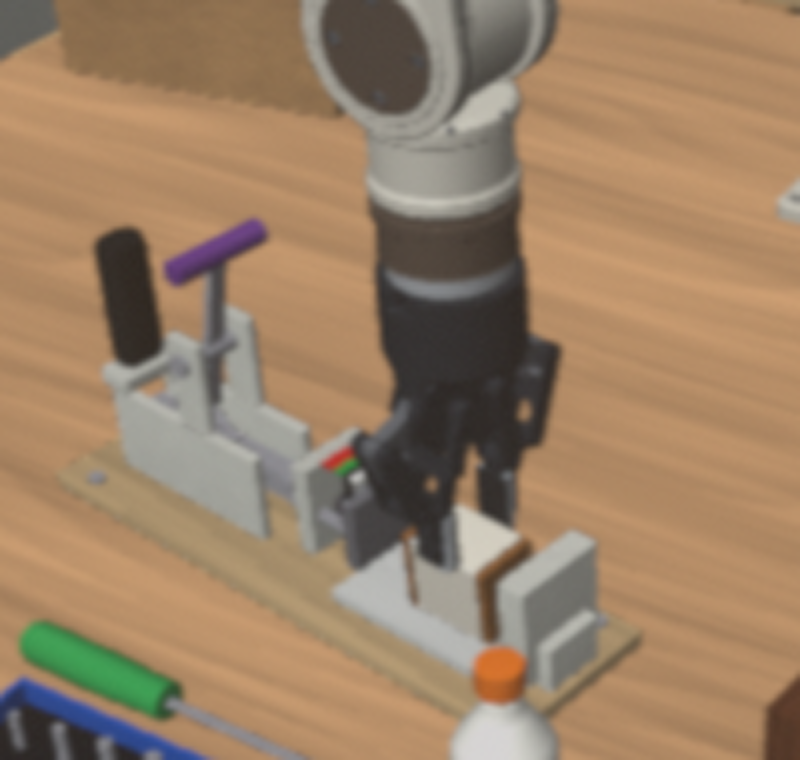

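View pics/w6.png

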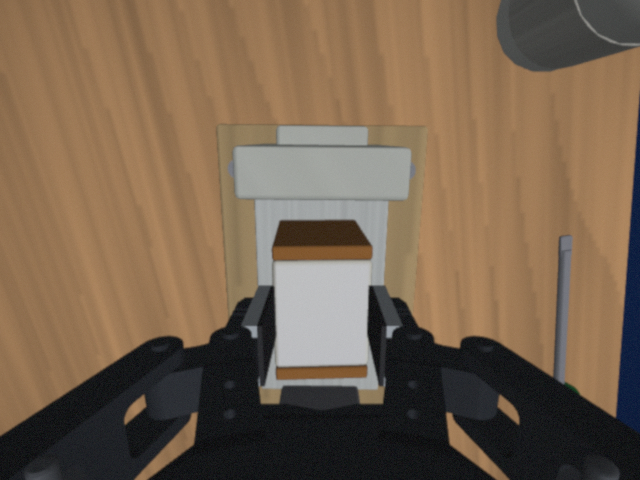

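The block is centred just over the bed, with clear gaps to the anvil (row 200) and the pad (row 390). I'll lower it the last 2–3 mm.

Request:
{"name": "jog_arm", "arguments": {
  "jaw": [1, 1, 1, 1, 1, 1, 1, 1],
  "linear": [
    [0, 0, 0.0005],
    [0, 0, 0.001],
    [0, 0, 0.0015],
    [0, 0, 0.002],
    [0, 0, 0.002],
    [0, 0, 0.0025],
    [0, 0, 0.0025],
    [0, 0, 0.0025]
  ],
  "delta_rot": [
    [0, 0, 0],
    [0, 0, 0],
    [0, 0, 0],
    [0, 0, 0],
    [0, 0, 0],
    [0, 0, 0],
    [0, 0, 0],
    [0, 0, 0]
  ]
}}

```text
clock: 8.6
eef_pos: [0.6142, -0.0141, 0.053]
tool_rot: [0.997, -0.075, 0.0, -0.0]
ft_force: [-1.3, 0.1, 3.8]
grip_width: 0.0371
```

Touchdown (about 4–5 N upward change). Opening.

Request:
{"name": "jog_arm", "arguments": {
  "jaw": [0.5, 0.3, 0, 0, 0, 0, 0, 0],
  "linear": [
    [0, 0, 0],
    [0, 0, 0],
    [0, 0, 0],
    [0, 0, 0],
    [0, 0, 0],
    [0, 0, 0],
    [0, 0, 0],
    [0, 0, 0]
  ],
  "delta_rot": [
    [0, 0, 0],
    [0, 0, 0],
    [0, 0, 0],
    [0, 0, 0],
    [0, 0, 0],
    [0, 0, 0],
    [0, 0, 0],
    [0, 0, 0]
  ]
}}

```text
clock: 9.27
eef_pos: [0.6142, -0.0141, 0.0525]
tool_rot: [0.997, -0.075, -0.0, 0.0]
ft_force: [0.4, 0.3, -0.5]
grip_width: 0.0853
```

Request:
{"name": "jog_arm", "arguments": {
  "jaw": [0, 0, 0, 0, 0, 0, 0, 0],
  "linear": [
    [0, 0, -0.01],
    [0, 0, -0.03],
    [0, 0, -0.055],
    [0, 0, -0.08],
    [0, 0, -0.105],
    [0, 0, -0.13],
    [0, 0, -0.15],
    [0, 0, -0.16]
  ],
  "delta_rot": [
    [0, 0, 0],
    [0, 0, 0],
    [0, 0, 0],
    [0, 0, 0],
    [0, 0, 0],
    [0, 0, 0],
    [0, 0, 0],
    [0, 0, 0]
  ]
}}

```text
clock: 9.93
eef_pos: [0.6156, -0.0141, 0.217]
tool_rot: [0.997, -0.075, 0.003, -0.0]
ft_force: [-0.2, -0.3, 0.1]
grip_width: 0.0855
```

Run:
```python
from h import *
st()
shot('wrist','w7'); shot('scene','s7')
crop('s7',150,120,350,310,4,'s7c')
```

```text
clock 9.9333
joint_pos [-0.0229  0.4724  0.3335  1.4257 -0.      1.6972]
eef_pos [ 0.6156 -0.0141  0.217 ]
tool_rot [ 9.972e-01 -7.460e-02  3.100e-03 -2.000e-04]
ft_force [-0.1953 -0.307   0.0824]
grip_width 0.0855
[[ 0.989 -0.149  0.006]
 [-0.149 -0.989 -0.   ]
 [ 0.006 -0.001 -1.   ]]
```

View pics/w7.png

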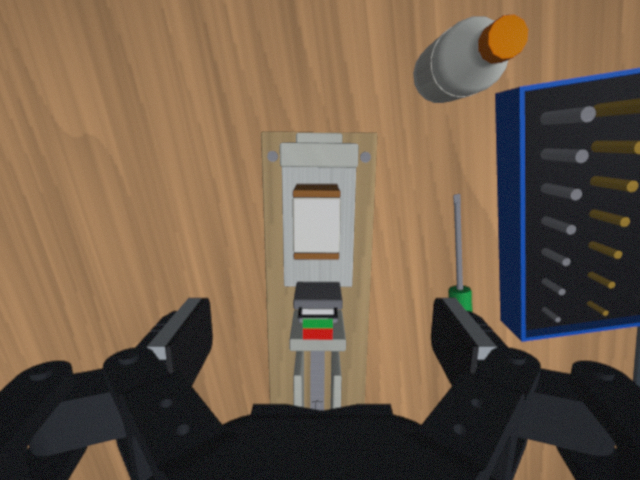

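View pics/s7c.png

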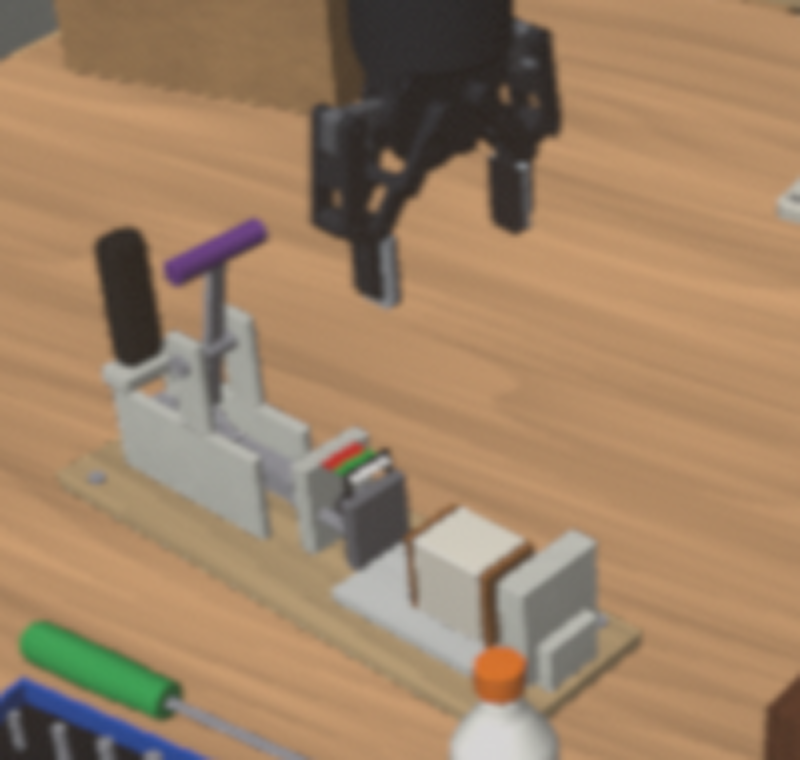

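The block stands upright on the bed, let go: wrist (317,222), with gaps to the anvil (row 166) and pad (row 285). Now the trigger: I'll shut the fingers and go to the +y side of the bar.

Run:
```python
from h import *
rel([.5947,-.1458,.225],-8.7)
s=ld('s7');t=ld('t5')
# bar ends in scene crop and top crop
for a,b in[(177,270),(255,230)]: print(px(s,150+a/4,120+b/4), atz(s,150+a/4,120+b/4,.187))
s=ld('top0')
for a,b in[(600,100),(588,225)]: print(atz(s,320+a/4,190+b/4,.188))
```

```text
lin mm [ -1.  133.3  -9.6] rot [-0.04 -0.31  0.14]
[ 0.61561502 -0.19244149  0.18457332] [ 0.61866562 -0.18940557  0.187     ]
[ 0.56127943 -0.18274416  0.18548956] [ 0.56332755 -0.18087752  0.187     ]
[ 0.61204529 -0.19726303  0.188     ]
[ 0.55101587 -0.18893103  0.188     ]
```

Request:
{"name": "jog_arm", "arguments": {
  "jaw": [0.3, 0.6, 1, 1, 1, 1, 1, 1],
  "linear": [
    [0, 0.02, -0.009],
    [0, 0.04, -0.009],
    [0, 0.06, -0.009],
    [0, 0.08, -0.009],
    [0, 0.1, -0.009],
    [0, 0.12, -0.009],
    [0, 0.133, -0.009],
    [0, 0.133, -0.009]
  ],
  "delta_rot": [
    [0, 0, 0],
    [0, 0, 0],
    [0, 0, 0],
    [0, 0, 0],
    [0, 0, 0],
    [0, 0, 0],
    [0, 0, 0],
    [0, 0, 0]
  ]
}}

```text
clock: 10.7
eef_pos: [0.5932, -0.148, 0.2198]
tool_rot: [0.997, -0.076, -0.001, 0.0]
ft_force: [-0.2, 0.3, -0.1]
grip_width: -0.0004
```

Run:
```python
from h import *
st()
shot('wrist','w8'); shot('scene','s8')
crop('s8',150,70,350,260,4,'s8c')
```

```text
clock 10.7
joint_pos [-2.4410e-01  4.7020e-01  3.3740e-01  1.4406e+00 -8.0000e-04  1.4795e+00]
eef_pos [ 0.5932 -0.148   0.2198]
tool_rot [ 9.971e-01 -7.630e-02 -1.400e-03  2.000e-04]
ft_force [-0.1858  0.2695 -0.1269]
grip_width -0.0004
[[ 0.988 -0.152 -0.003]
 [-0.152 -0.988 -0.   ]
 [-0.003  0.001 -1.   ]]
```

View pics/w8.png

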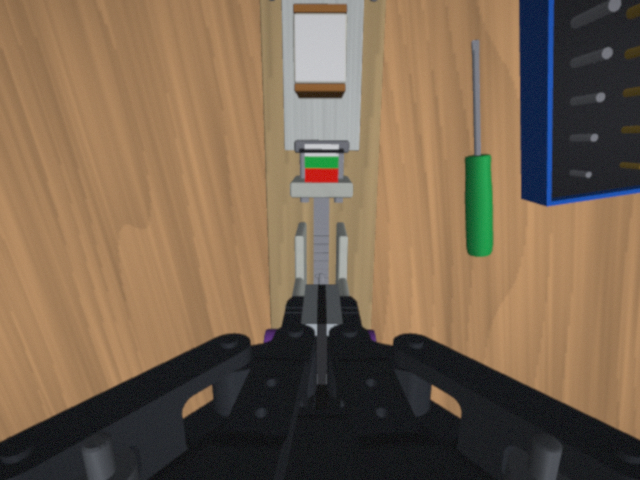

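View pics/s8c.png

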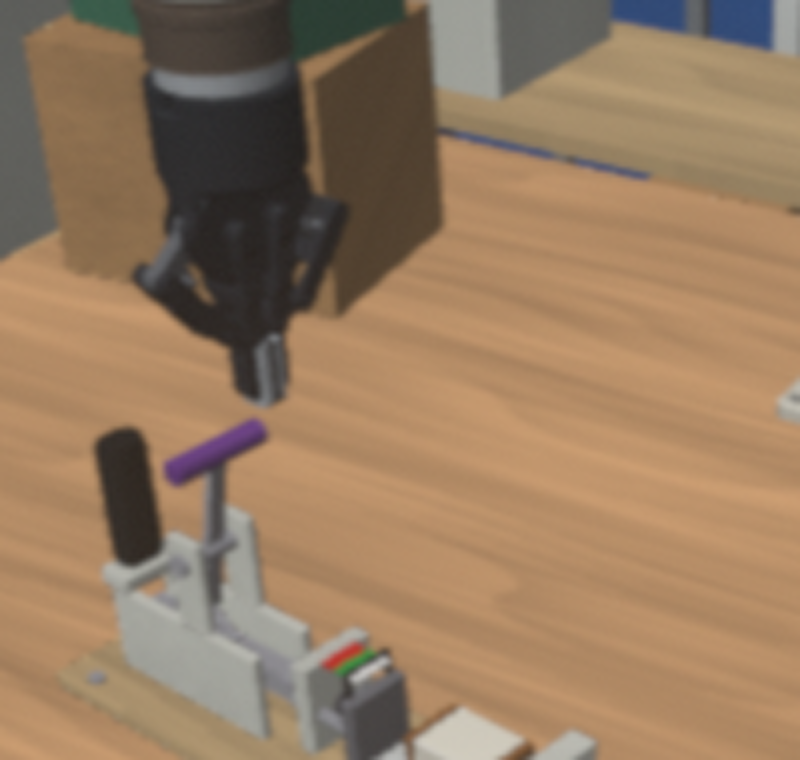

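The fingers are shut in front of the violet bar (its ends visible at (268,336) and (372,336)). The wrist camera sees the gauge at (320,165) and the block at (320,50). Descending to bar height.

Request:
{"name": "jog_arm", "arguments": {
  "jaw": [1, 1, 1, 1, 1, 1, 1, 1],
  "linear": [
    [0, 0, 0.006],
    [0, 0, 0.012],
    [0, 0, 0.018],
    [0, 0, 0.024],
    [0, 0, 0.03],
    [0, 0, 0.036],
    [0, 0, 0.036],
    [0, 0, 0.036]
  ],
  "delta_rot": [
    [0, 0, 0],
    [0, 0, 0],
    [0, 0, 0],
    [0, 0, 0],
    [0, 0, 0],
    [0, 0, 0],
    [0, 0, 0],
    [0, 0, 0]
  ]
}}

```text
clock: 11.47
eef_pos: [0.5941, -0.1454, 0.1849]
tool_rot: [0.997, -0.075, -0.001, -0.0]
ft_force: [0.5, -0.3, -0.1]
grip_width: 0.0001
```

Run:
```python
from h import *
st()
shot('scene','s9')
crop('s9',150,70,350,260,4,'s9c')
```

```text
clock 11.4667
joint_pos [-0.2401  0.4808  0.2638  1.355  -0.      1.48  ]
eef_pos [ 0.5941 -0.1454  0.1849]
tool_rot [ 9.972e-01 -7.460e-02 -6.000e-04 -1.000e-04]
ft_force [ 0.5296 -0.2937 -0.0543]
grip_width 0.0001
[[ 0.989 -0.149 -0.001]
 [-0.149 -0.989  0.   ]
 [-0.001 -0.    -1.   ]]
```

View pics/s9c.png

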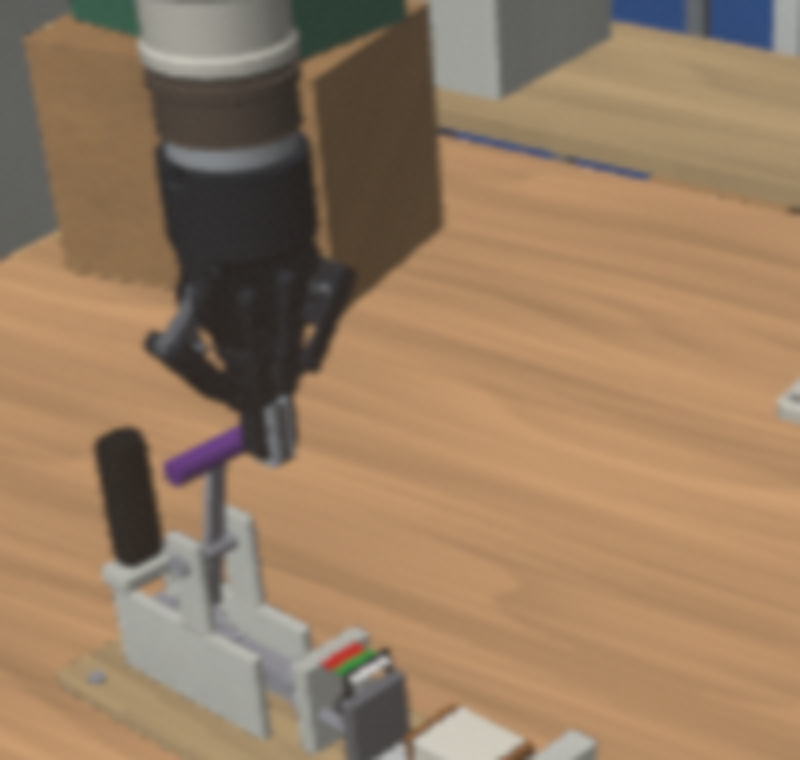

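Request:
{"name": "jog_arm", "arguments": {
  "jaw": [1, 1, 1, 1, 1, 1, 1, 1],
  "linear": [
    [0, 0.008, 0],
    [0, 0.016, 0],
    [0, 0.024, 0],
    [0, 0.028, 0],
    [0, 0.032, 0],
    [0, 0.036, 0],
    [0, 0.04, 0],
    [0, 0.04, 0]
  ],
  "delta_rot": [
    [0, 0, 0],
    [0, 0, 0],
    [0, 0, 0],
    [0, 0, 0],
    [0, 0, 0],
    [0, 0, 0],
    [0, 0, 0],
    [0, 0, 0]
  ]
}}

```text
clock: 12.18
eef_pos: [0.5883, -0.186, 0.1854]
tool_rot: [0.997, -0.075, -0.0, 0.0]
ft_force: [-0.1, 0.0, 0.4]
grip_width: -0.0002
```

Run:
```python
from h import *
st()
shot('scene','s10')
crop('s10',150,70,350,260,4,'s10c')
shot('wrist','w10')
```

```text
clock 12.1833
joint_pos [-3.0610e-01  4.9080e-01  2.8110e-01  1.3612e+00 -3.0000e-04  1.4149e+00]
eef_pos [ 0.5883 -0.186   0.1854]
tool_rot [ 9.972e-01 -7.510e-02 -0.000e+00  1.000e-04]
ft_force [-0.1199  0.0485  0.4369]
grip_width -0.0002
[[ 0.989 -0.15  -0.   ]
 [-0.15  -0.989 -0.   ]
 [-0.     0.    -1.   ]]
```

View pics/s10c.png

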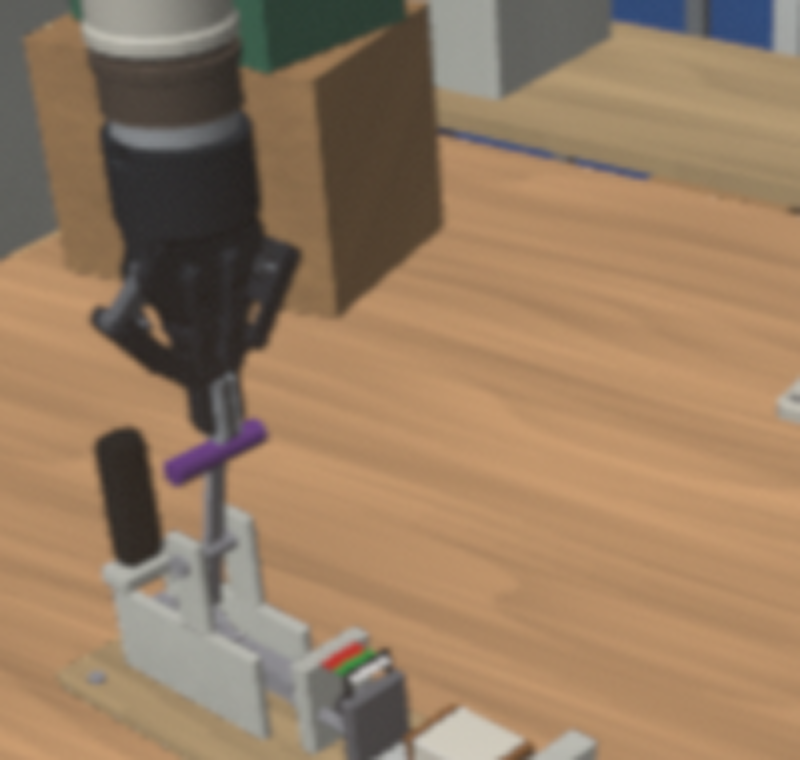

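View pics/w10.png

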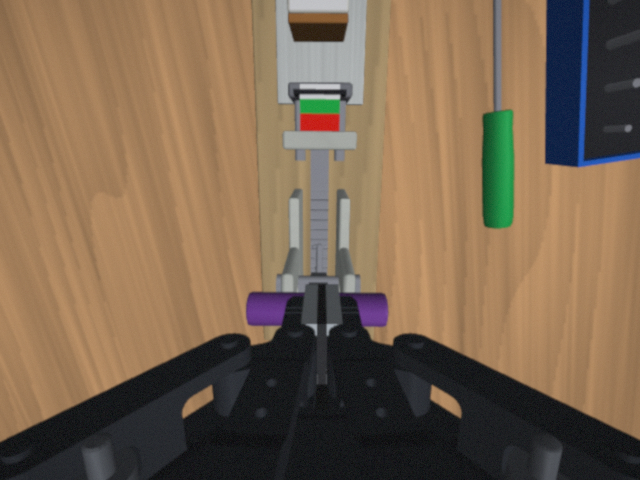

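Run:
```python
from h import *
s=ld('s10')
for p in [(.5883,-.186,.168),(.5883,-.186,.185),(.5883,-.186,.2),(.5870,-.1946,.183),(.5870,-.1946,.191),(.5949,-.1454,.168)]: print(p,(proj(s,p)-[150,70])*4)
w=ld('w10')
for p in [(.587,-.1946,.191),(.5883,-.186,.168)]: print(proj(w,p))
print(px(s,150+180/4,70+470/4),px(s,150+250/4,70+437/4))
t=w
print('bar wrist',px(w,262,308),px(w,375,308), px(w,318,300))
```

```text
(0.5883, -0.186, 0.168) [222.93444484 477.29068909]
(0.5883, -0.186, 0.185) [219.04620657 450.35868966]
(0.5883, -0.186, 0.2) [215.55699912 426.19058917]
(0.587, -0.1946, 0.183) [208.78114475 448.61996757]
(0.587, -0.1946, 0.191) [206.89289158 435.83361363]
(0.5949, -0.1454, 0.168) [273.81562839 501.72414337]
[320.76751467 317.29776293]
[320.80815208 280.06256956]
[ 0.61654359 -0.18932227  0.18595091] [ 0.56850217 -0.18047891  0.18521895]
bar wrist [ 0.56134504 -0.18734666  0.18853393] [ 0.61155223 -0.19445668  0.18950677] [ 0.58906913 -0.17435347  0.21720069]
```

The fingertips actually sit about 25 mm higher than I assumed: the scene shows the tip at (228,435) against (223,477) expected, and the force is zero. So they passed just over the bar without touching it. I'll back off and go lower. The cheeks (131 mm) leave room.

Request:
{"name": "jog_arm", "arguments": {
  "jaw": [1, 1, 1, 1, 1, 1, 1, 1],
  "linear": [
    [0, -0.015, -0.002],
    [0, -0.03, -0.002],
    [0, -0.04, 0],
    [0, -0.04, 0.008],
    [0, -0.04, 0.016],
    [0, -0.04, 0.024],
    [0, -0.04, 0.026],
    [0, -0.04, 0.026]
  ],
  "delta_rot": [
    [0, 0, 0],
    [0, 0, 0],
    [0, 0, 0],
    [0, 0, 0],
    [0, 0, 0],
    [0, 0, 0],
    [0, 0, 0],
    [0, 0, 0]
  ]
}}

```text
clock: 12.95
eef_pos: [0.5933, -0.1457, 0.1577]
tool_rot: [0.997, -0.075, -0.002, -0.0]
ft_force: [0.2, 1.2, 0.6]
grip_width: 0.0002
```

Run:
```python
from h import *
st()
shot('scene','s11')
crop('s11',150,70,350,260,4,'s11c')
s=ld('s11');p=bot.get_obs()['eef_pos']; print((proj(s,p)-[150,70])*4,(proj(s,p-[0,0,.017])-[150,70])*4)
```

```text
clock 12.95
joint_pos [-2.4080e-01  4.9410e-01  2.1380e-01  1.2937e+00 -2.0000e-04  1.4799e+00]
eef_pos [ 0.5933 -0.1457  0.1577]
tool_rot [ 9.972e-01 -7.490e-02 -1.600e-03 -2.000e-04]
ft_force [0.2197 1.2122 0.5744]
grip_width 0.0002
[[ 0.989 -0.149 -0.003]
 [-0.149 -0.989  0.001]
 [-0.003 -0.    -1.   ]]
[276.22664314 515.44622495] [279.61841006 541.89326451]
```

View pics/s11c.png

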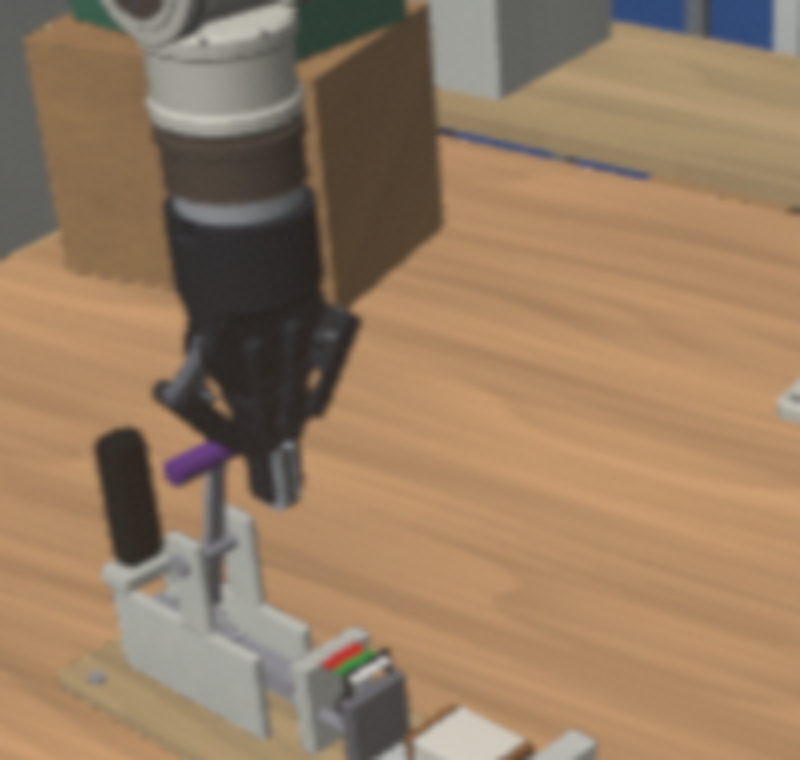

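The tips now hang well below the bar, on its +y side. Pushing gently to find contact.

Request:
{"name": "jog_arm", "arguments": {
  "jaw": [1, 1, 1, 1, 1, 1, 1, 1],
  "linear": [
    [0, 0.008, 0],
    [0, 0.016, 0],
    [0, 0.024, 0],
    [0, 0.028, 0],
    [0, 0.032, 0],
    [0, 0.035, 0],
    [0, 0.035, 0],
    [0, 0.035, 0]
  ],
  "delta_rot": [
    [0, 0, 0],
    [0, 0, 0],
    [0, 0, 0],
    [0, 0, 0],
    [0, 0, 0],
    [0, 0, 0],
    [0, 0, 0],
    [0, 0, 0]
  ]
}}

```text
clock: 13.67
eef_pos: [0.5895, -0.18, 0.1599]
tool_rot: [0.997, -0.075, 0.0, -0.0]
ft_force: [0.3, 2.2, 1.4]
grip_width: 0.0002
```

Run:
```python
from h import *
st()
shot('scene','s12')
crop('s12',150,70,350,260,4,'s12c')
shot('wrist','w12')
```

```text
clock 13.6667
joint_pos [-2.9670e-01  5.0060e-01  2.3010e-01  1.2996e+00  6.0000e-04  1.4233e+00]
eef_pos [ 0.5895 -0.18    0.1599]
tool_rot [ 9.972e-01 -7.450e-02  4.000e-04 -2.000e-04]
ft_force [0.3029 2.1624 1.39  ]
grip_width 0.0002
[[ 0.989 -0.149  0.001]
 [-0.149 -0.989  0.   ]
 [ 0.001 -0.001 -1.   ]]
```

View pics/s12c.png

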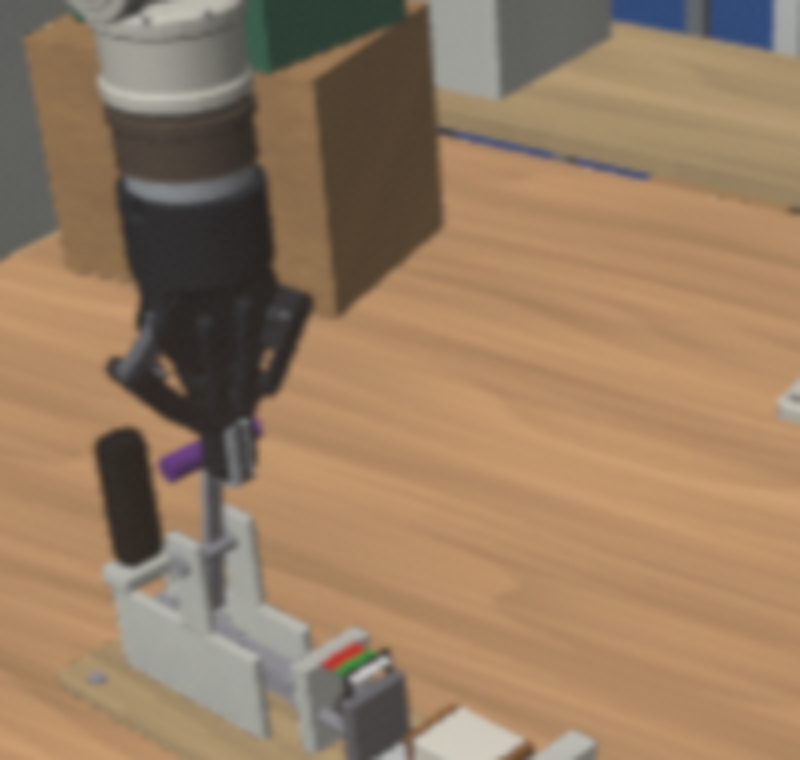

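View pics/w12.png

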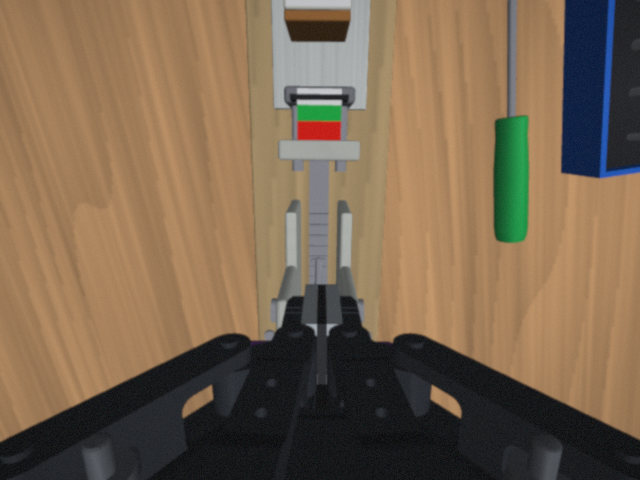

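Contact: +2.2 N, the bar has moved a few mm, and the gauge is still white. Now a full pull.

Request:
{"name": "jog_arm", "arguments": {
  "jaw": [1, 1, 1, 1, 1, 1, 1, 1],
  "linear": [
    [0, 0.0035, 0],
    [0, 0.007, 0],
    [0, 0.0105, 0],
    [0, 0.014, 0],
    [0, 0.0175, 0],
    [0, 0.021, 0],
    [0, 0.0245, 0],
    [0, 0.0245, 0]
  ],
  "delta_rot": [
    [0, 0, 0],
    [0, 0, 0],
    [0, 0, 0],
    [0, 0, 0],
    [0, 0, 0],
    [0, 0, 0],
    [0, 0, 0],
    [0, 0, 0]
  ]
}}

```text
clock: 14.43
eef_pos: [0.5856, -0.2044, 0.1597]
tool_rot: [0.997, -0.075, 0.0, -0.0]
ft_force: [1.0, 4.2, 3.1]
grip_width: -0.0001
```

Run:
```python
from h import *
st()
shot('scene','s13')
crop('s13',150,70,350,260,4,'s13c')
shot('wrist','w13')
```

```text
clock 14.4333
joint_pos [-3.3620e-01  5.0910e-01  2.4350e-01  1.3050e+00  8.0000e-04  1.3839e+00]
eef_pos [ 0.5856 -0.2044  0.1597]
tool_rot [ 9.972e-01 -7.460e-02  2.000e-04 -4.000e-04]
ft_force [1.021  4.2159 3.0961]
grip_width -0.0001
[[ 0.989 -0.149  0.   ]
 [-0.149 -0.989  0.001]
 [ 0.    -0.001 -1.   ]]
```

View pics/s13c.png

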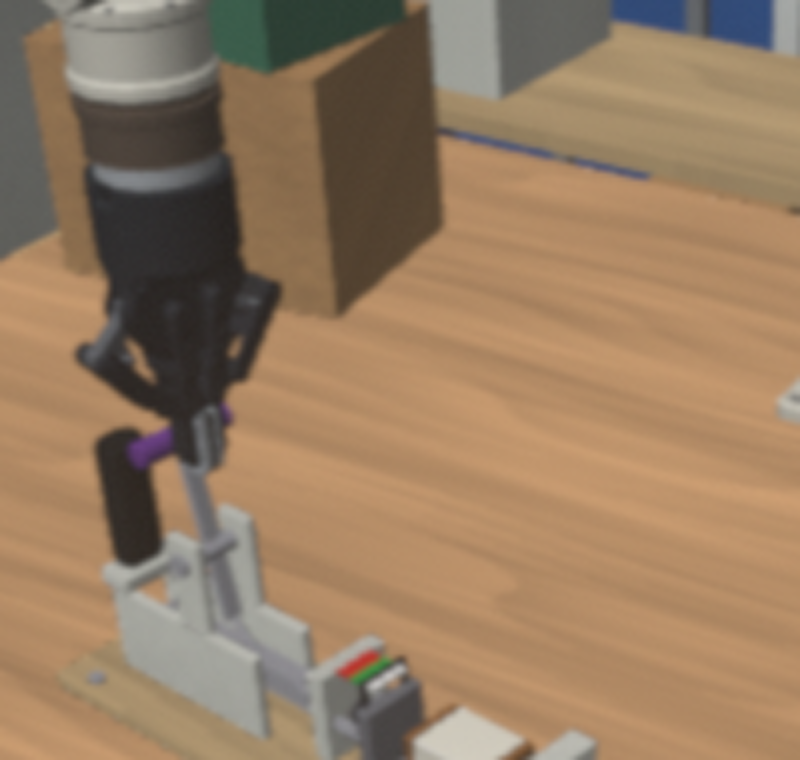

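View pics/w13.png

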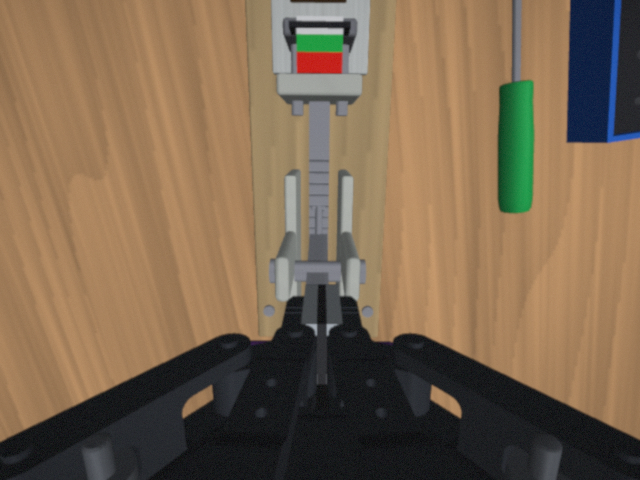

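The bar has moved back to the grip and the jaw has advanced towards the block, pointer still white. Measuring how far the jaw moved.

```bash
cat >> h.py <<'E'
C0=np.array([.5977,-.126])
def cl(p,yaw=-8.7):
    a=np.radians(yaw); d=p[:2]-C0; return np.array([d@[np.cos(a),np.sin(a)],d@[-np.sin(a),np.cos(a)],p[2]])
E
python3 - <<'E'
from h import *
for f,pts in (('w12',[(320,143),(320,156),(320,97)]),('w13',[(320,77),(320,98),(320,28)])):
    s=ld(f)
    for p in pts: print(f,p,cl(px(s,*p)).round(4))
shot('top','t13'); crop('t13',310,170,520,290,3.8,'t13c')
E
```

```text
w12 (320, 143) [-0.0006  0.0108  0.0844]
w12 (320, 156) [-0.0006  0.0032  0.0845]
w12 (320, 97) [-0.0007  0.0365  0.0881]
w13 (320, 77) [-0.0008  0.0227  0.0859]
w13 (320, 98) [-0.0008  0.0133  0.0675]
w13 (320, 28) [-0.0009  0.0482  0.0846]
```

View pics/t13c.png

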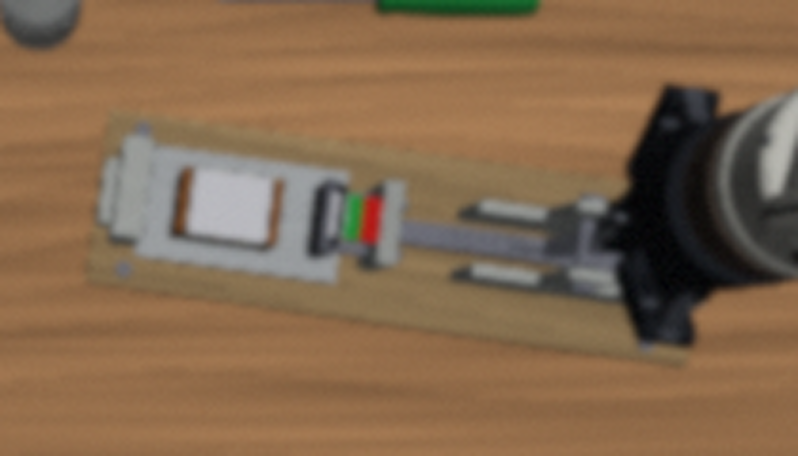

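Request:
{"name": "jog_arm", "arguments": {
  "jaw": [1, 1, 1, 1, 1, 1, 1, 1],
  "linear": [
    [0, -0.005, 0],
    [0, -0.01, 0],
    [0, -0.015, 0],
    [0, -0.02, 0],
    [0, -0.025, 0],
    [0, -0.03, 0],
    [0, -0.034, 0],
    [0, -0.034, 0]
  ],
  "delta_rot": [
    [0, 0, 0],
    [0, 0, 0],
    [0, 0, 0],
    [0, 0, 0],
    [0, 0, 0],
    [0, 0, 0],
    [0, 0, 0],
    [0, 0, 0]
  ]
}}

```text
clock: 15.25
eef_pos: [0.5907, -0.1703, 0.1596]
tool_rot: [0.997, -0.074, -0.0, 0.0]
ft_force: [0.4, 0.2, 0.4]
grip_width: 0.0005
```

Request:
{"name": "jog_arm", "arguments": {
  "jaw": [1, 1, 1, 1, 1, 1, 1, 1],
  "linear": [
    [0, 0.005, 0],
    [0, 0.01, 0],
    [0, 0.015, 0],
    [0, 0.02, 0],
    [0, 0.025, 0],
    [0, 0.03, 0],
    [0, 0.035, 0],
    [0, 0.0355, 0]
  ],
  "delta_rot": [
    [0, 0, 0],
    [0, 0, 0],
    [0, 0, 0],
    [0, 0, 0],
    [0, 0, 0],
    [0, 0, 0],
    [0, 0, 0],
    [0, 0, 0]
  ]
}}

```text
clock: 15.92
eef_pos: [0.5857, -0.2063, 0.1603]
tool_rot: [0.997, -0.075, 0.001, -0.001]
ft_force: [0.4, 4.5, 2.8]
grip_width: -0.0004
```

Run:
```python
from h import *
st()
shot('top','t14'); crop('t14',310,170,520,290,3.8,'t14c')
```

```text
clock 15.9167
joint_pos [-0.3396  0.5092  0.2453  1.3055  0.002   1.3813]
eef_pos [ 0.5857 -0.2063  0.1603]
tool_rot [ 9.972e-01 -7.500e-02  9.000e-04 -8.000e-04]
ft_force [0.3552 4.4684 2.8048]
grip_width -0.0004
[[ 0.989 -0.15   0.002]
 [-0.15  -0.989  0.001]
 [ 0.002 -0.002 -1.   ]]
```

View pics/t14c.png

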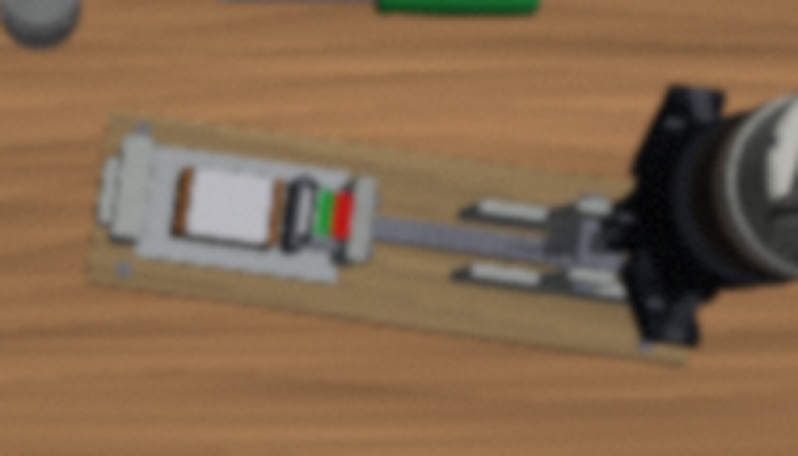

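The jaw advanced about 16 mm and the pad at crop (290,215) is just short of the block (280,215). Another full stroke.

Request:
{"name": "jog_arm", "arguments": {
  "jaw": [1, 1, 1, 1, 1, 1, 1, 1],
  "linear": [
    [0, -0.005, 0],
    [0, -0.01, 0],
    [0, -0.015, 0],
    [0, -0.02, 0],
    [0, -0.025, 0],
    [0, -0.03, 0],
    [0, -0.0355, 0],
    [0, -0.0355, 0]
  ],
  "delta_rot": [
    [0, 0, 0],
    [0, 0, 0],
    [0, 0, 0],
    [0, 0, 0],
    [0, 0, 0],
    [0, 0, 0],
    [0, 0, 0],
    [0, 0, 0]
  ]
}}

```text
clock: 16.63
eef_pos: [0.5906, -0.1701, 0.1594]
tool_rot: [0.997, -0.074, -0.0, 0.0]
ft_force: [0.7, 0.6, 0.1]
grip_width: -0.0001
```

Request:
{"name": "jog_arm", "arguments": {
  "jaw": [1, 1, 1, 1, 1, 1, 1, 1],
  "linear": [
    [0, 0.005, 0],
    [0, 0.01, 0],
    [0, 0.015, 0],
    [0, 0.02, 0],
    [0, 0.025, 0],
    [0, 0.03, 0],
    [0, 0.035, 0],
    [0, 0.0355, 0]
  ],
  "delta_rot": [
    [0, 0, 0],
    [0, 0, 0],
    [0, 0, 0],
    [0, 0, 0],
    [0, 0, 0],
    [0, 0, 0],
    [0, 0, 0],
    [0, 0, 0]
  ]
}}

```text
clock: 17.3
eef_pos: [0.5856, -0.2063, 0.1603]
tool_rot: [0.997, -0.075, 0.001, -0.001]
ft_force: [0.2, 5.4, 3.9]
grip_width: -0.0002
```

Run:
```python
from h import *
st()
shot('top','t15'); crop('t15',330,195,430,260,8,'t15c')
shot('scene','s15'); crop('s15',190,190,330,310,5,'s15c')
```

```text
clock 17.3
joint_pos [-0.3396  0.5091  0.2452  1.3056  0.002   1.3813]
eef_pos [ 0.5856 -0.2063  0.1603]
tool_rot [ 9.972e-01 -7.500e-02  8.000e-04 -8.000e-04]
ft_force [0.2303 5.3792 3.9221]
grip_width -0.0002
[[ 0.989 -0.15   0.002]
 [-0.15  -0.989  0.001]
 [ 0.002 -0.002 -1.   ]]
```

View pics/t15c.png

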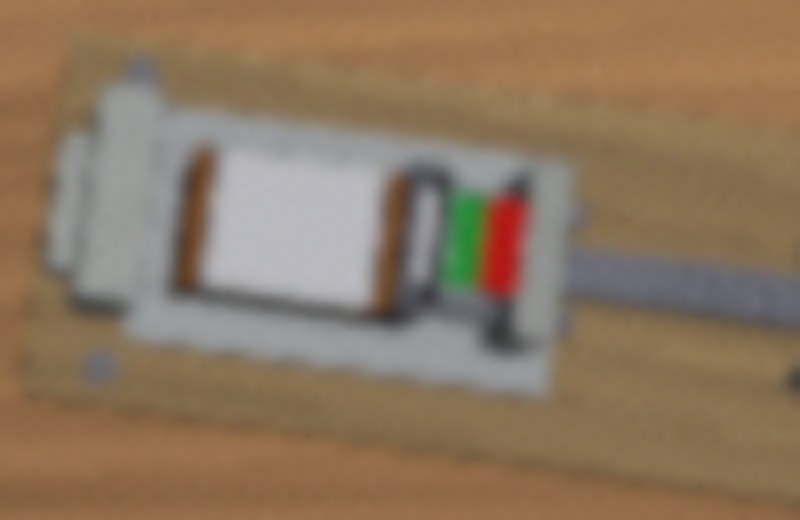

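View pics/s15c.png

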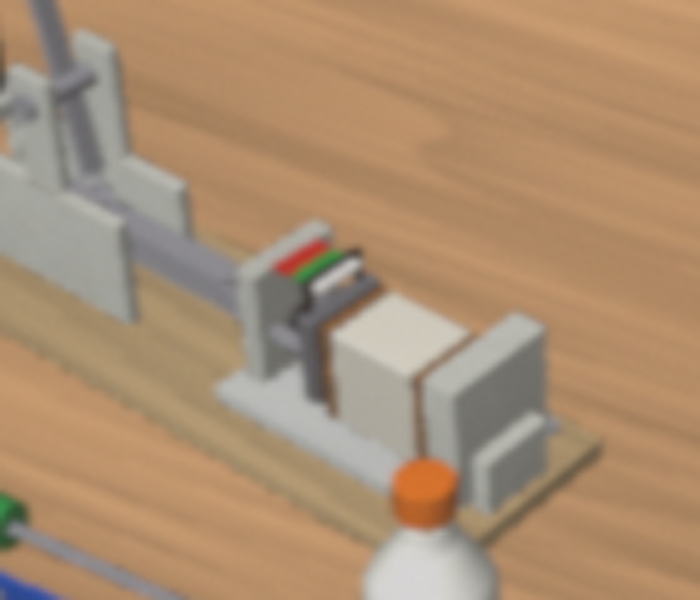

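The pad is now against the block at crop (400,240), with about 8–10 mm left to the anvil (front edge at crop x 160, block at 185). Next stroke in parts: return, then a partial pull and a look at the gauge.

Request:
{"name": "jog_arm", "arguments": {
  "jaw": [1, 1, 1, 1, 1, 1, 1, 1],
  "linear": [
    [0, -0.005, 0],
    [0, -0.01, 0],
    [0, -0.015, 0],
    [0, -0.02, 0],
    [0, -0.025, 0],
    [0, -0.03, 0],
    [0, -0.0355, 0],
    [0, -0.0355, 0]
  ],
  "delta_rot": [
    [0, 0, 0],
    [0, 0, 0],
    [0, 0, 0],
    [0, 0, 0],
    [0, 0, 0],
    [0, 0, 0],
    [0, 0, 0],
    [0, 0, 0]
  ]
}}

```text
clock: 18.07
eef_pos: [0.5906, -0.1701, 0.1595]
tool_rot: [0.997, -0.074, -0.0, 0.0]
ft_force: [0.1, 0.2, -0.5]
grip_width: -0.0003
```

Request:
{"name": "jog_arm", "arguments": {
  "jaw": [1, 1, 1, 1, 1, 1, 1, 1],
  "linear": [
    [0, 0.005, 0],
    [0, 0.01, 0],
    [0, 0.014, 0],
    [0, 0.018, 0],
    [0, 0.022, 0],
    [0, 0.025, 0],
    [0, 0.027, 0],
    [0, 0.027, 0]
  ],
  "delta_rot": [
    [0, 0, 0],
    [0, 0, 0],
    [0, 0, 0],
    [0, 0, 0],
    [0, 0, 0],
    [0, 0, 0],
    [0, 0, 0],
    [0, 0, 0]
  ]
}}

```text
clock: 18.73
eef_pos: [0.5871, -0.1975, 0.1607]
tool_rot: [0.997, -0.075, 0.001, -0.001]
ft_force: [0.1, 4.7, 5.1]
grip_width: 0.0
```

Run:
```python
from h import *
st()
shot('top','t16'); crop('t16',330,195,430,260,8,'t16c')
shot('scene','s16'); crop('s16',190,190,330,310,5,'s16c')
```

```text
clock 18.7333
joint_pos [-0.3256  0.5056  0.2403  1.3038  0.0024  1.3949]
eef_pos [ 0.5871 -0.1975  0.1607]
tool_rot [ 9.972e-01 -7.480e-02  1.100e-03 -9.000e-04]
ft_force [0.0786 4.7386 5.0513]
grip_width 0.0
[[ 0.989 -0.149  0.002]
 [-0.149 -0.989  0.002]
 [ 0.002 -0.002 -1.   ]]
```

View pics/t16c.png

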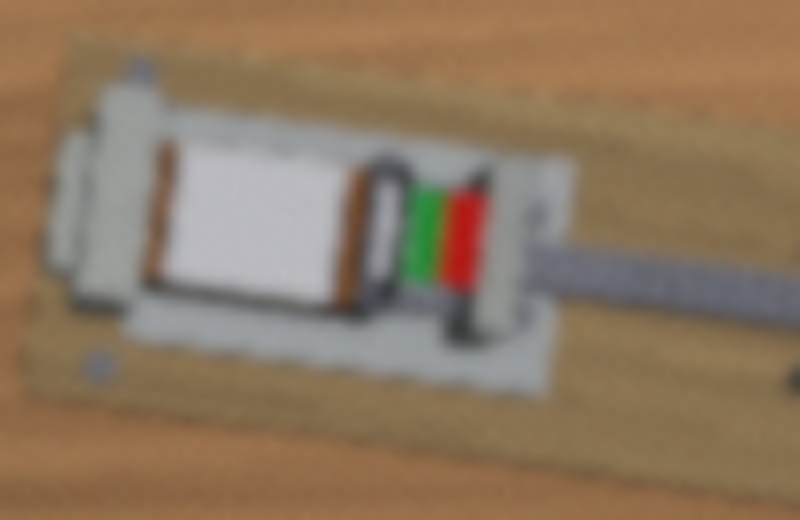

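View pics/s16c.png

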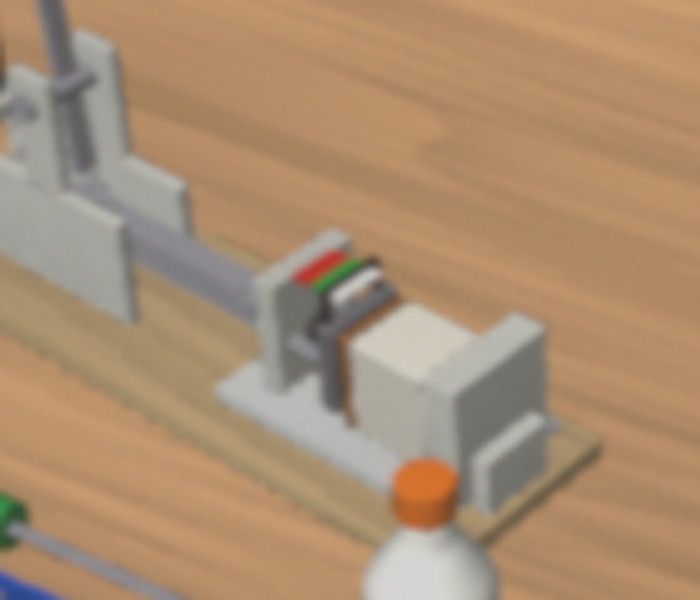

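The block now meets the anvil (crop x 155) and the pointer is still at the white end. Creeping on.

Request:
{"name": "jog_arm", "arguments": {
  "jaw": [1, 1, 1, 1, 1, 1, 1, 1],
  "linear": [
    [0, 0.001, 0],
    [0, 0.002, 0],
    [0, 0.003, 0],
    [0, 0.004, 0],
    [0, 0.005, 0],
    [0, 0.005, 0],
    [0, 0.005, 0],
    [0, 0.005, 0]
  ],
  "delta_rot": [
    [0, 0, 0],
    [0, 0, 0],
    [0, 0, 0],
    [0, 0, 0],
    [0, 0, 0],
    [0, 0, 0],
    [0, 0, 0],
    [0, 0, 0]
  ]
}}

```text
clock: 19.5
eef_pos: [0.5864, -0.2018, 0.1603]
tool_rot: [0.997, -0.074, 0.001, -0.001]
ft_force: [1.5, 6.7, 3.3]
grip_width: 0.0001
```

Run:
```python
from h import *
st()
shot('top','t17'); crop('t17',330,195,430,260,8,'t17c')
shot('scene','s17'); crop('s17',235,230,275,265,16,'s17c');crop('s16',235,230,275,265,16,'s16d');crop('s15',230,230,270,265,16,'s15d')
a,b,c=[cv2.imread(f'pics/{n}.png') for n in('s15d','s16d','s17c')]
cv2.imwrite('pics/cmp17.png',cv2.resize(np.hstack([a,b,c]),(795,232)))
```

```text
clock 19.5
joint_pos [-0.3326  0.5077  0.2427  1.3047  0.0023  1.3872]
eef_pos [ 0.5864 -0.2018  0.1603]
tool_rot [ 9.972e-01 -7.440e-02  8.000e-04 -1.000e-03]
ft_force [1.4776 6.7395 3.3315]
grip_width 0.0001
[[ 0.989 -0.148  0.002]
 [-0.148 -0.989  0.002]
 [ 0.002 -0.002 -1.   ]]
```

View pics/t17c.png

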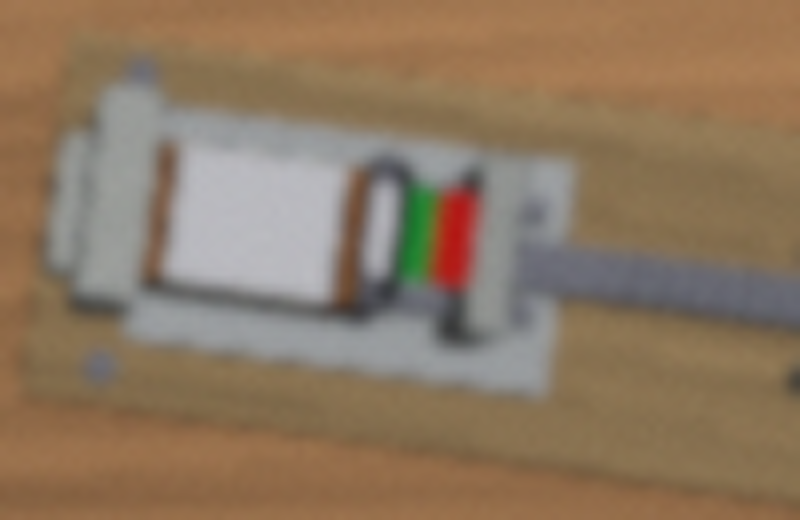

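View pics/cmp17.png

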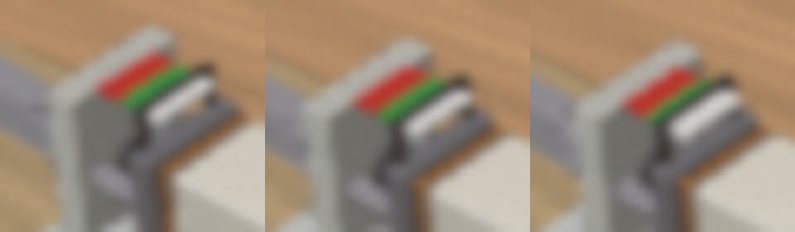

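The pointer's black edge is just entering the green (the green stripe is narrowing at s17 centre). A little more, towards mid-green.

Request:
{"name": "jog_arm", "arguments": {
  "jaw": [1, 1, 1, 1, 1, 1, 1, 1],
  "linear": [
    [0, 0.001, 0],
    [0, 0.002, 0],
    [0, 0.003, 0],
    [0, 0.004, 0],
    [0, 0.0045, 0],
    [0, 0.0045, 0],
    [0, 0.0045, 0],
    [0, 0.0045, 0]
  ],
  "delta_rot": [
    [0, 0, 0],
    [0, 0, 0],
    [0, 0, 0],
    [0, 0, 0],
    [0, 0, 0],
    [0, 0, 0],
    [0, 0, 0],
    [0, 0, 0]
  ]
}}

```text
clock: 20.27
eef_pos: [0.5857, -0.2058, 0.16]
tool_rot: [0.997, -0.074, 0.001, -0.001]
ft_force: [1.4, 6.4, 3.5]
grip_width: 0.0
```

Run:
```python
from h import *
st()
shot('top','t18'); shot('scene','s18'); shot('wrist','w18')
crop('s18',235,230,275,265,16,'s18d')
a,b,c=[cv2.imread(f'pics/{n}.png') for n in('s16d','s17c','s18d')]
cv2.imwrite('pics/cmp18.png',cv2.resize(np.hstack([a,b,c]),(795,232),interpolation=cv2.INTER_AREA))
crop('t18',330,195,430,260,8,'t18c')
```

```text
clock 20.2667
joint_pos [-0.3394  0.5097  0.2453  1.3058  0.0029  1.38  ]
eef_pos [ 0.5857 -0.2058  0.16  ]
tool_rot [ 9.972e-01 -7.420e-02  7.000e-04 -1.300e-03]
ft_force [1.3881 6.4346 3.4579]
grip_width 0.0
[[ 0.989 -0.148  0.002]
 [-0.148 -0.989  0.003]
 [ 0.001 -0.003 -1.   ]]
```

View pics/t18c.png

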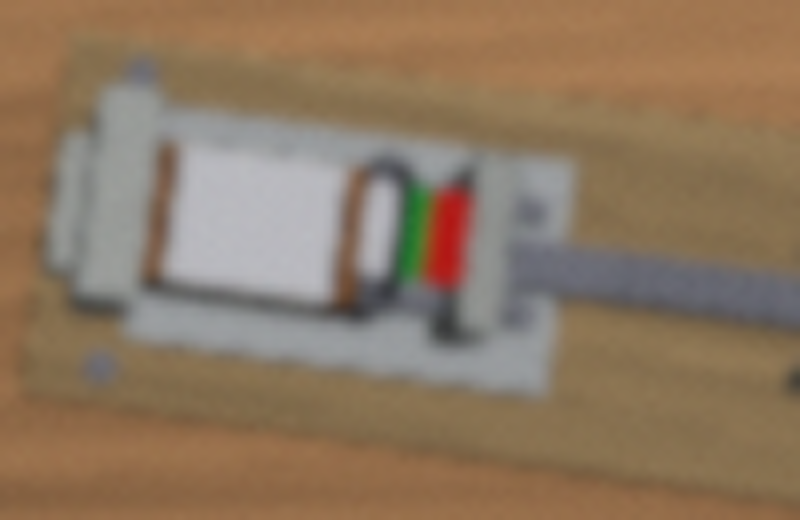

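View pics/cmp18.png

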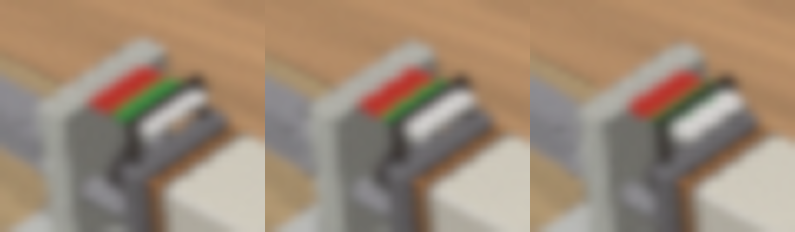

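View pics/w18.png

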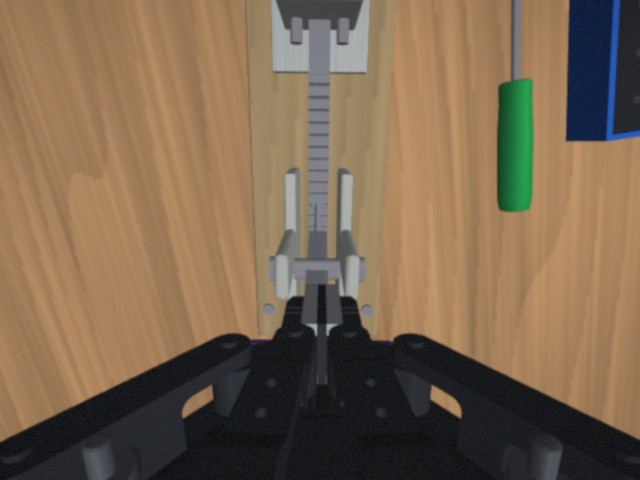

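Run:
```python
from h import *
# profile along clamp axis at gauge height (z~.088) x=0 in top and scene images
a=np.radians(-8.7)
def w(x,y,z): return np.array([*(C0+x*np.array([np.cos(a),np.sin(a)])+y*np.array([-np.sin(a),np.cos(a)])),z])
for f in('s15','s16','s18','t15','t16','t18'):
    s=ld(f); im=s['im'].astype(np.float32); print(f)
    ys=np.arange(.025 if '15' not in f else .015,.115,.002)
    out=[]
    for y in ys:
        u,v=proj(s,w(0.0,y,.087)); p=cv2.getRectSubPix(im,(1,1),(float(u),float(v)))[0,0]
        out.append(f"{y*1000:.0f}:{p[0]:.0f},{p[1]:.0f},{p[2]:.0f}")
    print(' '.join(out))
```

```text
s15
15:178,138,101 17:177,138,101 19:177,138,101 21:177,138,101 23:177,137,100 25:177,138,101 27:178,139,102 29:177,138,101 31:178,138,101 33:178,139,102 35:178,139,102 37:178,138,102 39:178,138,101 41:179,139,102 43:179,139,102 45:178,139,102 47:178,140,104 49:176,142,110 51:173,149,127 53:173,160,146 55:175,169,159 57:175,170,162 59:175,166,159 61:176,150,143 63:179,122,115 65:182,90,84 67:183,67,58 69:179,63,49 71:168,73,48 73:143,96,54 75:110,117,60 77:80,129,64 79:67,123,65 81:71,109,69 83:91,104,86 85:130,131,125 87:167,164,161 89:189,185,182 91:184,177,171 93:171,157,145 95:152,133,117 97:132,115,102 99:112,102,97 101:105,101,101 103:103,100,102 105:102,97,98 107:102,91,87 109:110,89,75 111:123,93,70 113:139,111,87
s16
25:177,138,101 27:178,138,101 29:178,138,102 31:178,138,102 33:178,139,102 35:178,139,102 37:178,138,102 39:178,138,102 41:178,138,102 43:178,138,101 45:179,139,102 47:180,140,103 49:180,140,103 51:179,139,102 53:179,140,102 55:179,140,102 57:179,140,103 59:179,142,107 61:179,146,116 63:175,154,132 65:174,163,150 67:174,170,161 69:175,169,161 71:176,160,153 73:1
[... 2284 characters left out ...]
:143,133,130 111:167,164,167 113:181,180,185
t18
25:126,111,92 27:127,111,92 29:126,110,92 31:125,110,93 33:126,110,93 35:127,111,93 37:129,114,96 39:129,115,94 41:130,113,95 43:129,114,97 45:129,118,105 47:132,125,119 49:134,133,133 51:135,137,141 53:134,136,142 55:131,134,139 57:128,131,136 59:126,130,133 61:126,129,132 63:131,134,134 65:138,140,138 67:141,143,140 69:142,140,137 71:145,128,125 73:154,103,100 75:165,69,67 77:174,41,38 79:176,26,22 81:172,35,25 83:152,60,29 85:117,96,41 87:70,115,45 89:47,114,50 91:61,105,69 93:103,119,109 95:147,150,152 97:173,172,178 99:178,176,181 101:168,163,164 103:149,133,127 105:128,100,84 107:123,101,86 109:143,132,129 111:166,163,166 113:179,179,184
```

Profile estimate puts the pad at about 4–5 mm, just into green. I want more margin, so I'll check whether there is trigger travel left.

Request:
{"name": "jog_arm", "arguments": {
  "jaw": [1, 1, 1, 1, 1, 1, 1, 1],
  "linear": [
    [0, 0.0005, 0],
    [0, 0.001, 0],
    [0, 0.0015, 0],
    [0, 0.002, 0],
    [0, 0.0025, 0],
    [0, 0.0025, 0],
    [0, 0.0025, 0],
    [0, 0.0025, 0]
  ],
  "delta_rot": [
    [0, 0, 0],
    [0, 0, 0],
    [0, 0, 0],
    [0, 0, 0],
    [0, 0, 0],
    [0, 0, 0],
    [0, 0, 0],
    [0, 0, 0]
  ]
}}

```text
clock: 21.08
eef_pos: [0.5855, -0.2068, 0.16]
tool_rot: [0.997, -0.074, 0.001, -0.003]
ft_force: [1.7, 11.1, 3.0]
grip_width: -0.0001
```

```bash
cat >> h.py <<'E'
_a=np.radians(-8.7)
def wd(x,y,z): return np.array([*(C0+x*np.array([np.cos(_a),np.sin(_a)])+y*np.array([-np.sin(_a),np.cos(_a)])),z])
def prof(f):
    s=ld(f); im=s['im'].astype(np.float32); ys=np.arange(.03,.125,.0005)
    P=np.array([np.mean([cv2.getRectSubPix(im,(1,1),tuple(float(t) for t in proj(s,wd(x,y,.087))))[0,0] for x in(-.004,0,.004)],0) for y in ys])
    red=np.clip(P[:,0]-P[:,1:].max(1)-60,0,None); grn=np.clip(P[:,1]-np.maximum(P[:,0],P[:,2])-8,0,None); br=P.sum(1)
    red[ys>.095]=0
    r=(red*ys).sum()/red.sum()*1000; 
    g=(grn*ys).sum()/max(grn.sum(),1e-6)*1000; k=(ys*1000>r+8)&(ys*1000<r+24); i=np.argmin(np.where(k,br,1e9))
    kk=(ys*1000>r+8)&(ys*1000<r+34); wi=np.argmax(np.where(kk&(ys>ys[i]),br,0))
    print(f,'red',r.round(1),'green',g.round(1),'gsum',grn.sum().round(0),'dark',ys[i]*1000,'white',ys[wi]*1000,'dark-red',(ys[i]*1000-r).round(1))
E
python3 - <<'E'
from h import *
st()
shot('top','t19'); shot('scene','s19')
for f in('s15','s16','s17','s18','s19'): prof(f)
for f in('t15','t16','t17','t18','t19'): prof(f)
E
```

```text
clock 21.0833
joint_pos [-0.3423  0.5106  0.2466  1.3068  0.0055  1.3761]
eef_pos [ 0.5855 -0.2068  0.16  ]
tool_rot [ 9.973e-01 -7.370e-02  7.000e-04 -2.600e-03]
ft_force [ 1.6921 11.125   3.0223]
grip_width -0.0001
[[ 0.989 -0.147  0.002]
 [-0.147 -0.989  0.005]
 [ 0.001 -0.005 -1.   ]]
s15 red 68.1 green 78.9 gsum 500.0 dark 81.00000000000004 white 89.50000000000006 dark-red 12.9
s16 red 79.2 green 90.0 gsum 459.0 dark 91.50000000000006 white 100.50000000000006 dark-red 12.3
s17 red 81.4 green 91.3 gsum 154.0 dark 91.50000000000006 white 101.00000000000006 dark-red 10.1
s18 red 83.7 green 95.6 gsum 27.0 dark 93.00000000000006 white 102.50000000000006 dark-red 9.3
s19 red 84.2 green 96.7 gsum 63.0 dark 93.00000000000006 white 103.00000000000006 dark-red 8.8
t15 red 63.6 green 75.0 gsum 934.0 dark 73.50000000000004 white 85.50000000000004 dark-red 9.9
t16 red 74.7 green 86.2 gsum 951.0 dark 85.00000000000004 white 96.50000000000006 dark-red 10.3
t17 red 77.0 green 87.9 gsum 791.0 dark 89.50000000000006 white 98.00000000000006 dark-red 12.5
t18 red 78.9 green 89.0 gsum 498.0 dark 89.50000000000006 white 112.50000000000007 dark-red 10.6
t19 red 79.4 green 89.3 gsum 432.0 dark 89.50000000000006 white 113.00000000000007 dark-red 10.1
```

Run:
```python
from h import *
crop('s19',238,232,268,255,25,'s19z'); crop('t19',365,210,397,236,24,'t19z')
```

```text
(no output)
```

View pics/s19z.png

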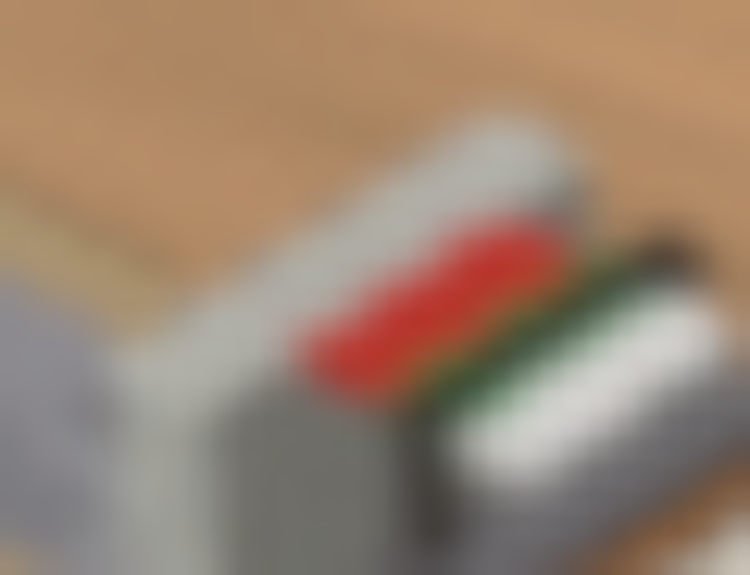

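View pics/t19z.png

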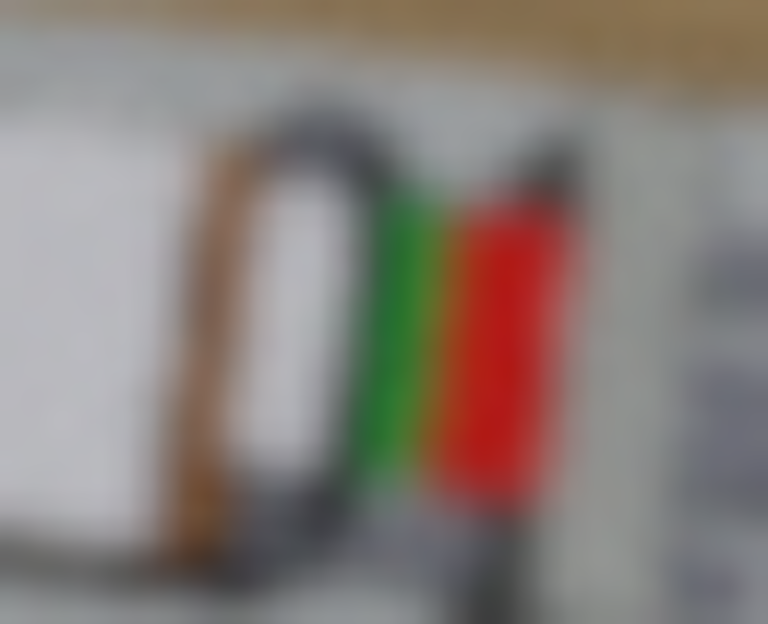

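The trigger is at its stop (11 N). The scene view shows the pointer just inside the green, and the top view shows it at the green's lower edge, so about 4–5 mm. That's too marginal. I'll make one more return and a gradual pull.

Request:
{"name": "jog_arm", "arguments": {
  "jaw": [1, 1, 1, 1, 1, 1, 1, 1],
  "linear": [
    [0, -0.005, 0],
    [0, -0.01, 0],
    [0, -0.015, 0],
    [0, -0.02, 0],
    [0, -0.025, 0],
    [0, -0.03, 0],
    [0, -0.036, 0],
    [0, -0.0385, 0]
  ],
  "delta_rot": [
    [0, 0, 0],
    [0, 0, 0],
    [0, 0, 0],
    [0, 0, 0],
    [0, 0, 0],
    [0, 0, 0],
    [0, 0, 0],
    [0, 0, 0]
  ]
}}

```text
clock: 21.85
eef_pos: [0.5902, -0.171, 0.1592]
tool_rot: [0.997, -0.074, -0.001, 0.0]
ft_force: [0.7, -0.3, -0.2]
grip_width: 0.0
```

Run:
```python
from h import *
st()
shot('top','t20'); shot('scene','s20'); prof('s20'); prof('t20')
crop('t20',330,195,430,260,8,'t20c')
```

```text
clock 21.85
joint_pos [-2.8140e-01  4.9850e-01  2.2490e-01  1.2980e+00 -1.1000e-03  1.4385e+00]
eef_pos [ 0.5902 -0.171   0.1592]
tool_rot [ 9.972e-01 -7.450e-02 -5.000e-04  4.000e-04]
ft_force [ 0.7322 -0.3298 -0.1956]
grip_width 0.0
[[ 0.989 -0.149 -0.001]
 [-0.149 -0.989 -0.001]
 [-0.001  0.001 -1.   ]]
s20 red 81.0 green 91.0 gsum 214.0 dark 91.50000000000006 white 101.00000000000006 dark-red 10.5
t20 red 76.4 green 87.6 gsum 910.0 dark 89.50000000000006 white 97.00000000000006 dark-red 13.1
```

View pics/t20c.png

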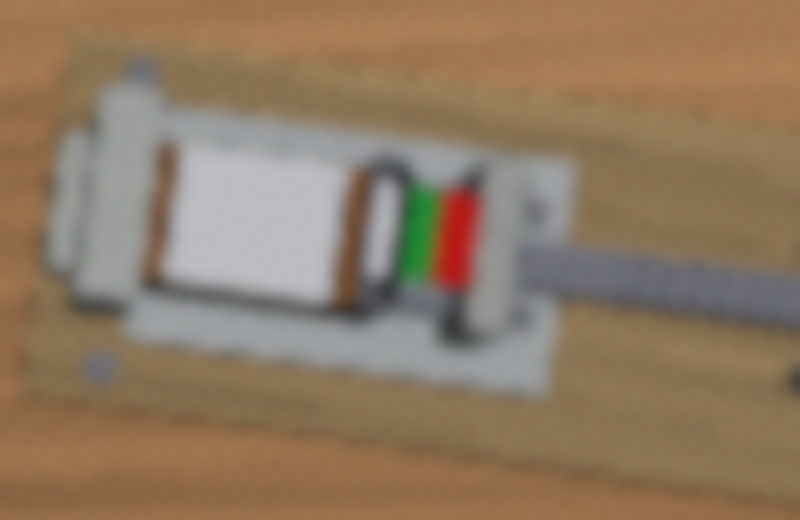

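It slipped back about 3 mm to its friction load of 3 N, which puts the last reading at roughly 6 N. Now a gradual pull.

Request:
{"name": "jog_arm", "arguments": {
  "jaw": [1, 1, 1, 1, 1, 1, 1, 1],
  "linear": [
    [0, 0.003, 0],
    [0, 0.006, 0],
    [0, 0.008, 0],
    [0, 0.01, 0],
    [0, 0.012, 0],
    [0, 0.014, 0],
    [0, 0.014, 0],
    [0, 0.014, 0]
  ],
  "delta_rot": [
    [0, 0, 0],
    [0, 0, 0],
    [0, 0, 0],
    [0, 0, 0],
    [0, 0, 0],
    [0, 0, 0],
    [0, 0, 0],
    [0, 0, 0]
  ]
}}

```text
clock: 22.62
eef_pos: [0.5886, -0.1855, 0.1596]
tool_rot: [0.997, -0.075, 0.0, 0.0]
ft_force: [0.5, 2.7, 1.8]
grip_width: -0.0
```

Run:
```python
from h import *
shot('top','t21'); shot('scene','s21'); prof('s21'); prof('t21')
```

```text
s21 red 81.0 green 91.0 gsum 213.0 dark 91.50000000000006 white 101.00000000000006 dark-red 10.5
t21 red 76.4 green 87.6 gsum 898.0 dark 89.00000000000006 white 97.00000000000006 dark-red 12.6
```

Request:
{"name": "jog_arm", "arguments": {
  "jaw": [1, 1, 1, 1, 1, 1, 1, 1],
  "linear": [
    [0, 0.001, 0],
    [0, 0.002, 0],
    [0, 0.003, 0],
    [0, 0.004, 0],
    [0, 0.005, 0],
    [0, 0.006, 0],
    [0, 0.006, 0],
    [0, 0.006, 0]
  ],
  "delta_rot": [
    [0, 0, 0],
    [0, 0, 0],
    [0, 0, 0],
    [0, 0, 0],
    [0, 0, 0],
    [0, 0, 0],
    [0, 0, 0],
    [0, 0, 0]
  ]
}}

```text
clock: 23.38
eef_pos: [0.5878, -0.1896, 0.1599]
tool_rot: [0.997, -0.074, 0.0, -0.001]
ft_force: [0.8, 7.7, 4.0]
grip_width: 0.0001
```

Run:
```python
from h import *
shot('top','t22'); shot('scene','s22'); prof('s22'); prof('t22')
```

```text
s22 red 82.3 green 92.1 gsum 45.0 dark 91.50000000000006 white 101.50000000000006 dark-red 9.2
t22 red 77.4 green 88.1 gsum 731.0 dark 89.50000000000006 white 98.00000000000006 dark-red 12.1
```

Engaged; pad about 4.2 mm. Continuing.

Request:
{"name": "jog_arm", "arguments": {
  "jaw": [1, 1, 1, 1, 1, 1, 1, 1],
  "linear": [
    [0, 0.001, 0],
    [0, 0.002, 0],
    [0, 0.003, 0],
    [0, 0.004, 0],
    [0, 0.004, 0],
    [0, 0.004, 0],
    [0, 0.004, 0],
    [0, 0.004, 0]
  ],
  "delta_rot": [
    [0, 0, 0],
    [0, 0, 0],
    [0, 0, 0],
    [0, 0, 0],
    [0, 0, 0],
    [0, 0, 0],
    [0, 0, 0],
    [0, 0, 0]
  ]
}}

```text
clock: 24.15
eef_pos: [0.5873, -0.193, 0.1603]
tool_rot: [0.997, -0.074, 0.0, -0.002]
ft_force: [0.4, 8.4, 6.3]
grip_width: 0.0002
```

Run:
```python
from h import *
shot('top','t23'); shot('scene','s23'); prof('s23'); prof('t23')
```

```text
s23 red 84.2 green 96.8 gsum 84.0 dark 93.00000000000006 white 103.50000000000007 dark-red 8.8
t23 red 79.6 green 89.5 gsum 430.0 dark 89.50000000000006 white 113.50000000000007 dark-red 9.9
```

Request:
{"name": "jog_arm", "arguments": {
  "jaw": [1, 1, 1, 1, 1, 1, 1, 1],
  "linear": [
    [0, 0.001, 0],
    [0, 0.002, 0],
    [0, 0.003, 0],
    [0, 0.003, 0],
    [0, 0.003, 0],
    [0, 0.003, 0],
    [0, 0.003, 0],
    [0, 0.003, 0]
  ],
  "delta_rot": [
    [0, 0, 0],
    [0, 0, 0],
    [0, 0, 0],
    [0, 0, 0],
    [0, 0, 0],
    [0, 0, 0],
    [0, 0, 0],
    [0, 0, 0]
  ]
}}

```text
clock: 24.92
eef_pos: [0.5869, -0.1957, 0.1605]
tool_rot: [0.997, -0.074, 0.001, -0.002]
ft_force: [-0.2, 8.5, 6.8]
grip_width: -0.0002
```

Run:
```python
from h import *
shot('top','t24'); shot('scene','s24'); prof('s24'); prof('t24')
crop('s24',238,232,268,255,25,'s24z'); crop('t24',330,195,430,260,8,'t24c')
```

```text
s24 red 86.4 green 98.6 gsum 219.0 dark 94.50000000000006 white 105.50000000000007 dark-red 8.1
t24 red 81.1 green 91.8 gsum 366.0 dark 91.00000000000006 white 115.00000000000007 dark-red 9.9
```

View pics/s24z.png

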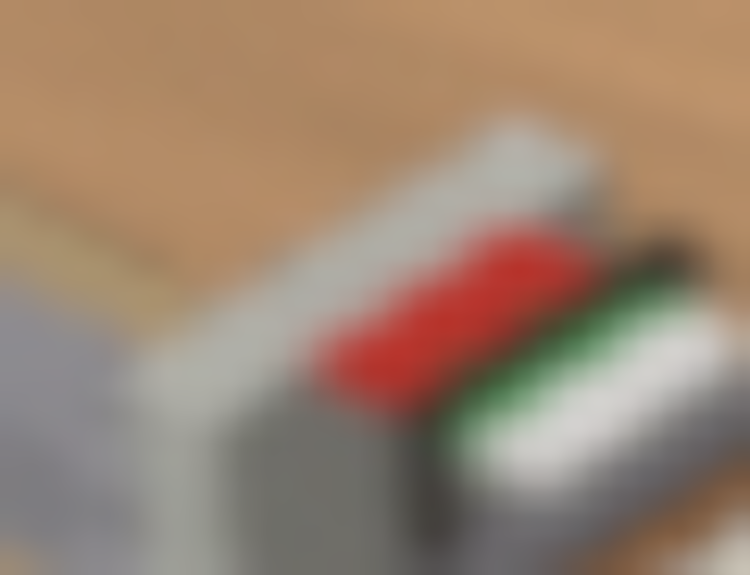

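View pics/t24c.png

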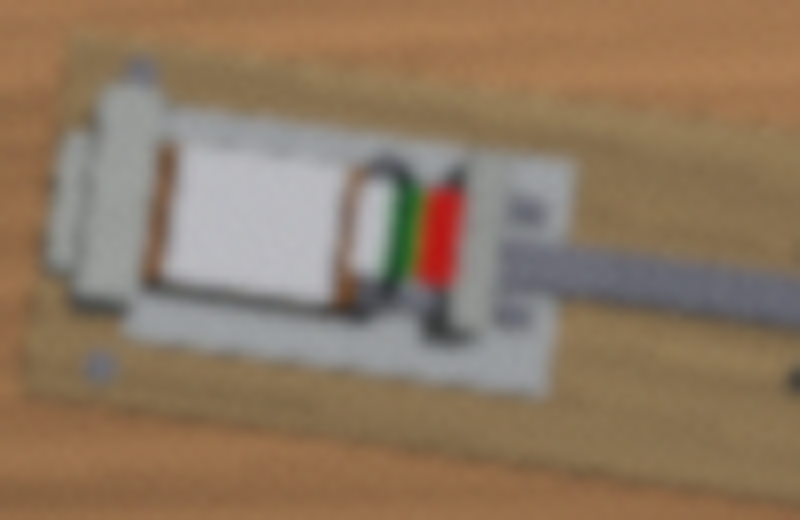

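In both views the pointer sits inside the green with green on either side: top crop (400,235), about 8 mm. I'll hold for a moment to check it is steady.

Request:
{"name": "jog_arm", "arguments": {
  "jaw": [1, 1, 1, 1, 1, 1, 1, 1],
  "linear": [
    [0, 0, 0],
    [0, 0, 0],
    [0, 0, 0],
    [0, 0, 0],
    [0, 0, 0],
    [0, 0, 0],
    [0, 0, 0],
    [0, 0, 0]
  ],
  "delta_rot": [
    [0, 0, 0],
    [0, 0, 0],
    [0, 0, 0],
    [0, 0, 0],
    [0, 0, 0],
    [0, 0, 0],
    [0, 0, 0],
    [0, 0, 0]
  ]
}}

```text
clock: 25.68
eef_pos: [0.5869, -0.1957, 0.1605]
tool_rot: [0.997, -0.074, 0.001, -0.002]
ft_force: [0.3, 8.9, 6.0]
grip_width: 0.0002
```

Run:
```python
from h import *
shot('top','t25'); shot('scene','s25'); prof('s25'); prof('t25')
crop('s25',150,70,350,310,3,'s25c')
```

```text
s25 red 86.4 green 98.5 gsum 217.0 dark 94.50000000000006 white 105.50000000000007 dark-red 8.1
t25 red 81.1 green 91.8 gsum 373.0 dark 91.00000000000006 white 115.00000000000007 dark-red 9.9
```

View pics/s25c.png

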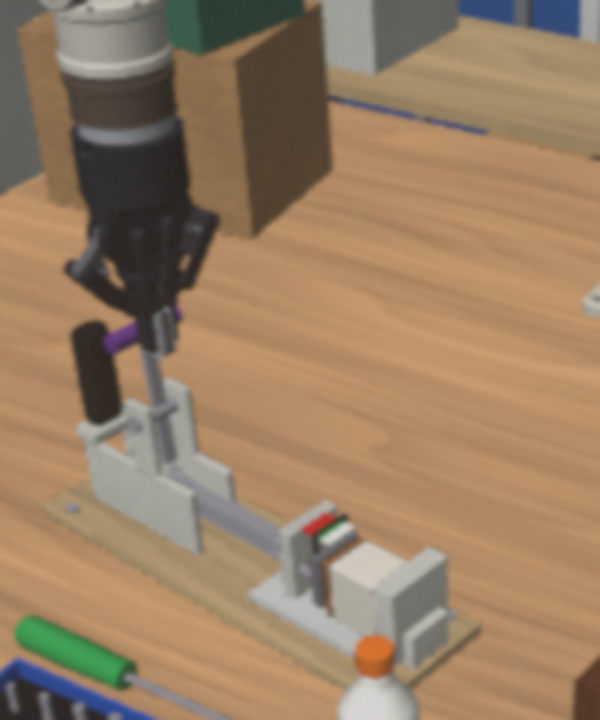

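Steady: the block is upright against the anvil, the trigger is held at about 9 N, and the pointer is in the green. Handing in.

```bash
python3 -c "
from workcell import bot
print(bot.job_done())"
```

```text
the job is handed in; nothing more can be done
None
```

I stood the cork block on the bed lengthwise, let go of it, and pumped the trigger until the block was pressed against the fixed jaw with the gauge in the green. I handed in at about 26 s, still holding the trigger. `job_done()` gave no verdict.

**Last checks:**
- **Gauge:** the pointer was in the green in both the scene and top views, at about 8 mm (8 N). That figure is estimated from the images, not measured directly.
- **Trigger:** the tool was pressing the bar with about 9 N and had moved it roughly 20 mm.
- **Block and jaw:** the block was upright against the fixed jaw, and readings 0.8 s apart showed no movement.
- **Other objects:** nothing touched the other blocks, the glue or the screwdriver in any view.

**What went wrong or disagreed:**
- **Fingertip height:** the shut fingertips were about 25 mm higher than I assumed. My first approach passed just over the bar without touching it, so I went lower.
- **Extra stroke:** the fourth pull ended at the trigger's stop with only about 4–6 mm on the gauge. The two views disagreed on how far into the green that was. I let the trigger return, the jaw slipped back about 3 mm, and a slow fifth pull brought it to mid-green.

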